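# Send a tube-mail carrier through the rocker chute

## Robot

A 7-joint arm with a two-finger parallel gripper is mounted at the origin on the work surface. World frame = base frame: x ahead of the robot, y to its left, z up, the work surface at z = 0. Lengths are in m, angles in rad, forces in N, time in s.
With the tool pointing down it reaches from about 0.425 to 0.925 m from the base axis. Payload 6.8 kg.
Tool frame: the origin (TCP) lies between the finger pads; the fingertips stand r.tip_extent ahead of it and the grasp point (between the pads) lies 5 mm behind it (r.tip_extent is the distance from the TCP to the fingertips, in m); y points along the fingers, x is the direction in which the jaws open and shut, and the axes are right-handed (so a half turn about y gives the same grasp; the last joint's range is limited). The gripper opens to 85 mm and grips with 20 to 120 N. Pads are 22 mm wide; open, the fingers measure 114 mm over their backs; the gripper's body (76 mm by 85 mm) begins 54 mm behind the grasp point. The pads swing forward as they close: fully open they stand 13 mm farther back than shut.
Start: joints at [-1.285, 0.477, 0.022, 1.555, -0.011, 1.109, -0.083], TCP at [0.259, 0.623, 0.205] pointing down, gripper open.
Joint ranges: [-2.96, 2.96], [-0.34, 2.1], [-1.41, 1.46], [0.24, 2.44], [-1.37, 4.51], [0.17, 1.92], [-2.96, 2.96]. Speed limits (rad/s): [2.39, 2.39, 3.14, 3.14, 3.14, 3.14, 3.14].

## Interface

Orientations are given as a rotation vector (axis times angle).
In Python, from bench import r gives the robot as it stands.
- The arm moves only by the tool send_rows, never from a script. Its argument "plan" is a list of rows, each a list of 5 numbers: the shift along the tool's x, y, z in cm, then the turn about the tool's y in degrees, then the opening, from 0 (shut) to 1 (fully open). In form: [[dx, dy, dz, spin, grip], ...]. A call has 1 to 12 rows; each row shifts and turns the commanded pose from where the row before left it, along the tool's axes as they then stand; what a row does not reach is not made up. A row lasts 1/8 s, in which the tool goes at most 62.5 mm and 10.7 degrees, less where a joint would pass 70% of its speed; a pose out of reach is approached as far as the arm can. A call is refused whole if a number of a shift passes 6.25 or a number of a turn 10.7, either way. A call with a gripper value outside its range is refused whole. The fingers move at their own pace and stop on an object; "force" is the grip in N (left out, the last holds). Time passes only in rows, so rows that do not move let the fingers close. It gives the time, the measured TCP pose, the force and the opening at its end, in the units of the state.
- r.get_obs(): the state, without advancing time (a new reading comes with each control period).
- r.grab_frame(name): name is "scene" or "top" or "wrist"; returns a dict with "image" (384x512x3 uint8, red, green, blue), "camera_matrix" (3x3 intrinsics, pixels), "D" ([k1, k2, p1, p2, k3] as OpenCV has them; the pictures are not rectified), "cam_to_world" (4x4, takes a point from camera to world coordinates). Camera axes: x right, y down, z forward; pixel columns grow to the right and rows downward; lengths in m; the calibration is good to about 2 mm. A picture is of the moment at which its call begins. There is no depth.
- r.hand_in(): hands the job in, once; it reports no verdict.
Trained networks look in the newest picture that a camera, given by its name, has taken for a name from the list of things; names that differ only in an ending like _2 or _b are one class to them, and where a whole thing is asked for, a point or a joint stands for the part that bears it (a point fixed in the world has none). Each returns a list of dicts, best first, with "p" (0 to 1); they miss things now and then, are a little off and sometimes report something else, mostly with a low value. They report only what shows in the picture. A call takes as long as a camera call. They do not tell look-alikes from the thing itself.
- r.recognise(camera, target): "rect" ([left, top, right, bottom] in pixels, round what is visible of it).
The state is a dict: "clock": time; "joints": joint angles; "qvel": joint speeds; "tau": joint torques, N m; "tcp_pos": TCP position; "orientation": TCP orientation; "contact_force": force on the tool from outside, world axes, zero at the start; "moment": the same for the moment, N m; "grip_width": finger opening in m.
Only numpy, scipy, OpenCV 4.12 (cv2) and the standard library are available. Lean on these libraries where they do the work, as an engineer would, in place of code of your own. Each camera call takes 0.05 s, during which the arm holds its last target.

## Task

Send off the longer of the two tube-mail carriers: lift it out of its sloping cradle, set it down level along the black line on the rocker tray (it must touch the tray before you let go, and do not push the tray by hand), then let go so that its own weight tips the tray and it rolls into the trough. Once it lies still there and the empty tray has swung back, press the send button right in and let it out again. Leave the short carrier in its cradle.

Things in the scene. Friction and masses are not known exactly. Their poses are not given: they have to be found in the camera images.
- long_carrier: Carrier to send: rigid white plastic tube 48 mm in diameter with a black rubber ring at each end (58 mm in diameter, 20 mm wide), 150 mm long over all, 0.24 to 0.38 kg. Origin at its very centre, x axis along it. It starts in the long cradle, x pointing up the 35 deg slope; the 110 mm of bare tube between the rings is free to be grasped across, with the tool leaning 35 deg to be square to it
- short_carrier: The same kind of carrier but 100 mm long, in the short cradle; stays there. Origin at its centre, x along its length
- long_cradle: Fixed metal stand; two V-blocks 70 mm wide under the ends of the long carrier, open between them, hold it lengthwise at a slope of 35 deg against a stop plate at the low end. Origin on the table under it; x axis: the horizontal direction in which the slope rises (away from the robot, within 0.25 rad of world x). Carrier centre 105 mm straight above the origin
- short_cradle: The same for the short carrier, beside the other, about 160 mm away, on its left or its right. Origin on the table under it; x axis: the horizontal direction in which the slope rises (away from the robot, within 0.25 rad of world x). Carrier centre 105 mm straight above the origin
- station: Rocker station, fixed, base 240 mm (x) by 330 mm (y). Origin on the table under the pivot, which is 130 mm up and parallel to x; y points from the outlet to the loading end (within 0.2 rad of world y). Trough at the outlet: 195 mm wide (x), y = -120 to -221 mm, rubber floor 70 to 85 mm up sloping to the far wall, side walls 125, far wall 140 mm high
- tray (a joint): Angle of the rocker tray, rad. 0: at rest by its counterweight, outlet end up by 0.1 rad; 0.42: outlet end fully down. Tray 180 mm wide between 20 mm cheeks, from 75 mm on the loading side of the pivot to 110 mm on the open outlet side. Swings freely: 0.035 N m tips it, so a carrier 25 mm or more to the outlet side tips it and rolls out; then it swings back by itself
- tray_line (a point): Middle of the black line across the tray, on its surface, parallel to the pivot and 50 mm from it on the outlet side: where the carrier is to be laid, lengthwise along the line (so along the station's x). Moves with the tray. A carrier there has its centre 29 mm above this point
- trough_mid (a point): Fixed point in the receiving trough where the carrier's centre comes to rest, give or take 10 mm (and up to 25 mm lengthwise)
- send (a joint): Travel of the send button, m: 0 out, 0.006 fully in; springs back, about 5 N at the bottom. Counts as pressed beyond 0.004
- send_top (a point): Centre of the top of the send button, a steel push button 32 mm in diameter, pressed straight down, on a cream console box 110 by 90 mm and 35 mm high that lies to the robot's right
Mind the look-alikes: they are no part of the job. Leave any green look-alike of the long_carrier alone. Leave any pink look-alike of the part that bears send alone.

How it is judged:
On the way, in this order (a step that is already met when the one before it is completed fails the run):
1. the long carrier touches the tray on its outlet half, level, while still firmly held in the fingers (contact force between the fingers and long_carrier above 5 N and contact force between long_carrier and tray above 0.2 N and angle between long_carrier's own x axis and vertical between 1.37 and 1.77 rad and y of long_carrier in the frame of station between -0.1 and -0.02 m), for 0.06 s.
2. let go, the carrier tips the tray by its own weight (contact force between each of the arm, the fingers and long_carrier below 0.1 N and contact force between long_carrier and tray above 0.1 N and value of joint tray above 0.2 rad), for 0.03 s.
3. the carrier lies still in the trough and the tray has swung back (y of long_carrier in the frame of station between -0.215 and -0.14 m and x of long_carrier in the frame of station between -0.04 and 0.04 m and z of long_carrier in the frame of station between 0.075 and 0.13 m and angle between long_carrier's own x axis and vertical between 1.37 and 1.77 rad and linear speed of long_carrier below 0.03 m/s and value of joint tray below 0.05 rad), for 0.2 s.
4. the send button is pressed in (value of joint send above 0.004 m), for 0.03 s.
At the end, for the whole second after the job is handed in: The long carrier lies still and level (within 0.2 rad) in the trough, centre 140 to 215 mm to the outlet side of the pivot and 75 to 130 mm up; the tray is back at rest (within 0.05 rad), the send button is out again, the short carrier is within 20 mm of its starting place (all of step 3 and value of joint send below 0.002 m and distance of short_carrier from where it was at the start of the episode below 0.02 m); the robot touches nothing.
It fails at once if the send button is pressed before the long carrier is in the trough (value of joint send above 0.003 m and not (y of long_carrier in the frame of station between -0.215 and -0.14 m and x of long_carrier in the frame of station between -0.04 and 0.04 m and z of long_carrier in the frame of station between 0.075 and 0.13 m and angle between long_carrier's own x axis and vertical between 1.37 and 1.77 rad)).
It fails at once if the robot pushes on the tray with more than 6 N (contact force between any of the arm, the fingers and tray above 6 N).
It fails at once if the short carrier is moved out of its place by more than 40 mm (distance of short_carrier from where it was at the start of the episode above 0.04 m).
It also fails if it takes over 50 s, if anything falls off the work surface, if the arm or the gripper's body presses on something with over 40 N, if the wrist force passes 120 N, or if a joint passes its speed limit or range.

## Working session

There is one attempt and no reset: what is moved stays moved. The work goes in short steps, Python scripts to look and compute and a tool call to move; the robot and the scene stay as the last step left them, time stands still between calls to the robot, and variables do not carry over. Pictures are saved under pics/ and viewed, and the job is handed in when it is done.

Besides the shell and the picture viewer there is one more tool, called after ">>>" by a JSON object that holds its "method" and its "body", one argument or row to a line. send_rows: Moves the arm, as the interface text tells. Its arguments: {"type":"object","properties":{"plan":{"type":"array","items":{"type":"array","items":{"type":"number"}}},"force":{"type":"number"}},"required":["plan"]}

```bash
ls; mkdir -p pics
python3 - <<'E'
from bench import r
import cv2,json
print(r.tip_extent); o=r.get_obs(); print(o)
for n in ["scene","top","wrist"]:
    f=r.grab_frame(n); cv2.imwrite(f"pics/{n}0.png",f["image"][:,:,::-1]); print(n,f["camera_matrix"].tolist(),f["D"],f["cam_to_world"].round(3).tolist())
    for t in ["long_carrier","short_carrier","long_cradle","short_cradle","station","tray","send"]:
        try: print(t,[(([round(v) for v in d["rect"]]),round(d["p"],2)) for d in r.recognise(n,t)])
        except Exception as e: print(t,e)
E
```

```text
pics
0.014
{'clock': 0.0, 'joints': array([-1.28509453,  0.47781028,  0.02236457,  1.55645326, -0.01150016,
        1.10928184, -0.08310027]), 'qvel': array([ 0.00116883,  0.00199868, -0.00020061,  0.00053273, -0.00040919,
        0.00136797, -0.00111319]), 'tau': array([ 9.26866924e-04, -5.96450901e+01,  1.60858747e+00, -2.81197876e+01,
        1.25184099e-02,  9.44314466e-03,  1.84959640e-05]), 'tcp_pos': array([0.25878645, 0.62273396, 0.20431865]), 'orientation': array([-1.37131004, -0.91338528,  0.91574235]), 'contact_force': array([ 0.91072765,  0.0340929 , -0.44430633]), 'moment': array([ 0.03666173, -0.01865128, -0.08713125]), 'grip_width': 0.08555804885737325}
scene [[361.37441567763545, 0.0, 261.1059957472421], [0.0, 361.37441567763545, 190.04600672802013], [0.0, 0.0, 1.0]] [-0.06253346  0.          0.          0.          0.        ] [[0.857, 0.438, -0.272, 0.773], [0.516, -0.721, 0.463, -0.462], [0.007, -0.537, -0.843, 1.088], [0.0, 0.0, 0.0, 1.0]]
long_carrier [([301, 128, 342, 143], 0.81), ([292, 98, 326, 131], 0.79), ([241, 119, 285, 142], 0.65)]
short_carrier [([283, 1
[... 771 characters left out ...]
, 190, 210], 0.64)]
short_cradle [([205, 169, 226, 209], 0.6), ([162, 168, 183, 214], 0.18)]
station [([258, 147, 350, 224], 0.81)]
tray [([263, 148, 323, 207], 0.93)]
send [([377, 205, 382, 209], 0.5), ([264, 149, 320, 209], 0.44)]
wrist [[328.30263332228884, 0.0, 249.91031000945358], [0.0, 328.30263332228884, 193.5891042022114], [0.0, 0.0, 1.0]] [-0.04062761  0.          0.          0.          0.        ] [[0.384, 0.877, 0.288, 0.184], [0.923, -0.365, -0.121, 0.654], [-0.001, 0.312, -0.95, 0.374], [0.0, 0.0, 0.0, 1.0]]
long_carrier [([206, 237, 257, 360], 0.85), ([1, 210, 99, 321], 0.8)]
short_carrier []
long_cradle [([150, 342, 190, 376], 0.88)]
short_cradle []
station []
tray []
send []
```

Run:
```python
import cv2,numpy as np
from scipy.spatial.transform import Rotation as R
print(R.from_rotvec([-1.37131004, -0.91338528,  0.91574235]).as_matrix().round(3))
a=cv2.imread("pics/scene0.png");b=cv2.imread("pics/top0.png")
cv2.imwrite("pics/s1.png",cv2.resize(a[90:384,140:400],None,fx=2.0,fy=2.0,interpolation=2))
cv2.imwrite("pics/t1.png",cv2.resize(b[130:300,110:410],None,fx=2.6,fy=2.6,interpolation=2))
```

```text
[[ 0.384 -0.001 -0.923]
 [ 0.923 -0.002  0.384]
 [-0.002 -1.    -0.   ]]
```

View pics/s1.png

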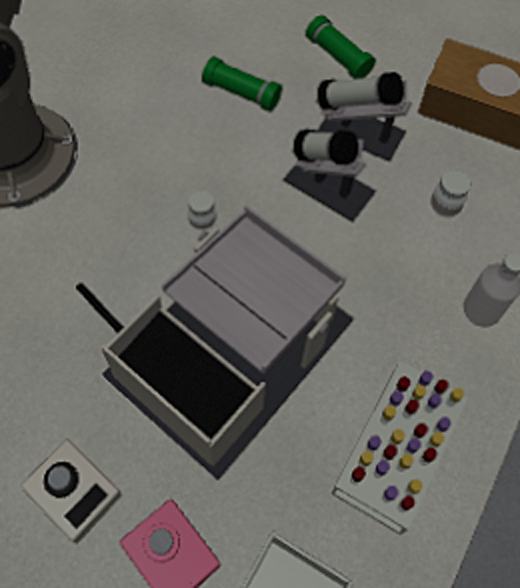

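View pics/t1.png

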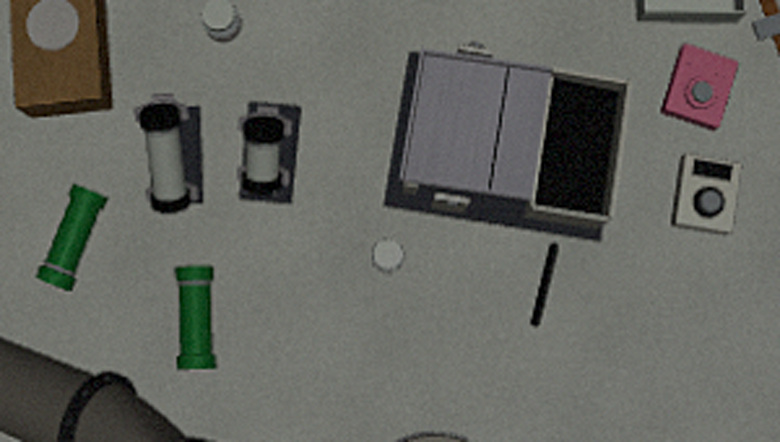

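View pics/wrist0.png

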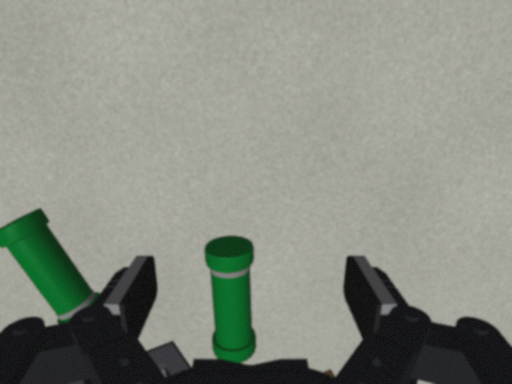

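```bash
cat > h.py <<'E'
import numpy as np,cv2
from scipy.optimize import least_squares
from scipy.spatial.transform import Rotation as R
def proj(f,P):
    T=np.linalg.inv(f["cam_to_world"]); P=np.atleast_2d(P)
    rv,_=cv2.Rodrigues(T[:3,:3]); p,_=cv2.projectPoints(P.astype(float),rv,T[:3,3],f["camera_matrix"],np.array(f["D"])); return p[:,0]
def ray(f,uv):
    p=cv2.undistortPoints(np.array([[uv]],float),f["camera_matrix"],np.array(f["D"]))[0,0]
    d=f["cam_to_world"][:3,:3]@np.array([p[0],p[1],1]); return f["cam_to_world"][:3,3],d/np.linalg.norm(d)
def onz(f,uv,z):
    o,d=ray(f,uv); return o+d*(z-o[2])/d[2]
def tri(fs,uvs):
    A=np.zeros((3,3));b=np.zeros(3)
    for f,uv in zip(fs,uvs):
        o,d=ray(f,uv);M=np.eye(3)-np.outer(d,d);A+=M;b+=M@o
    X=np.linalg.solve(A,b); return X,[ (proj(f,X)[0]-uv).round(1) for f,uv in zip(fs,uvs)]
def Rz(a): return R.from_euler('z',a).as_matrix()
E
python3 - <<'E'
import sys; sys.path.insert(0,'.')
from h import *
from bench import r
import pickle
S=r.grab_frame("scene");T=r.grab_frame("top"); pickle.dump((S,T),open("st.pkl","wb"))
def c(x,y): return (x/2+140,y/2+90)
def t(x,y): return (x/2.6+110,y/2.6+130)
for n,a,b in [("long hi",c(388,90),t(159,116)),("long lo",c(324,97),t(171,204)),("short hi",c(343,147),t(263,129)),("short lo",c(300,147),t(263,184)),
 ("btn",c(62,477),t(710,201)),("pinkbtn",c(160,541),t(703,92)),("line L",c(195,266),t(508,68)),("line R",c(287,338),t(491,189)),
 ("trough far L",c(105,353),t(625,82)),("trough corner far R",c(212,440),t(606,217)),("trough near R corner",c(262,387),t(531,208))]:
    X,e=tri([S,T],[a,b]); print(n,X.round(3),e, onz(T,b,0.105).round(3))
for z in (10,):
    i=S["image"][90:200,230:380,::-1]; cv2.imwrite("pics/s2.png",cv2.resize(i,None,fx=5,fy=5,interpolation=2))
    i=T["image"][160:215,150:240,::-1]; cv2.imwrite("pics/t2.png",cv2.resize(i,None,fx=8,fy=8,interpolation=2))
E
```

```text
long hi [0.567 0.39  0.136] [array([ 0.6, -0.1]), array([0.3, 0.5])] [0.574 0.396 0.105]
long lo [0.452 0.385 0.052] [array([ 0.3, -0. ]), array([0.1, 0.2])] [0.447 0.376 0.105]
short hi [0.551 0.244 0.125] [array([-0.1,  0. ]), array([-0.1, -0.1])] [0.554 0.245 0.105]
short lo [0.477 0.246 0.071] [array([ 0.9, -0.1]), array([0.5, 0.7])] [0.475 0.245 0.105]
btn [ 0.455 -0.411  0.043] [array([-0.9,  0.3]), array([-0.5, -0.4])] [ 0.447 -0.396  0.105]
pinkbtn [ 0.619 -0.407  0.046] [array([-0.5,  0.1]), array([-0.2, -0.2])] [ 0.606 -0.393  0.105]
line L [ 0.559 -0.118  0.331] [array([18.9, -5.4]), array([10.4,  9.7])] [ 0.642 -0.107  0.105]
line R [ 0.548 -0.06  -0.069] [array([-20.5,   0.1]), array([ -8.6, -14.7])] [ 0.466 -0.079  0.105]
trough far L [ 0.54  -0.264  0.36 ] [array([20.6, -7.5]), array([11.5,  8.1])] [ 0.621 -0.277  0.105]
trough corner far R [ 0.513 -0.253 -0.182] [array([-20.8,   1.3]), array([ -9.9, -13.5])] [ 0.425 -0.244  0.105]
trough near R corner [ 0.535 -0.13  -0.171] [array([-21.5,   0.2]), array([ -9.4, -15.3])] [ 0.438 -0.136  0.105]
```

View pics/s2.png

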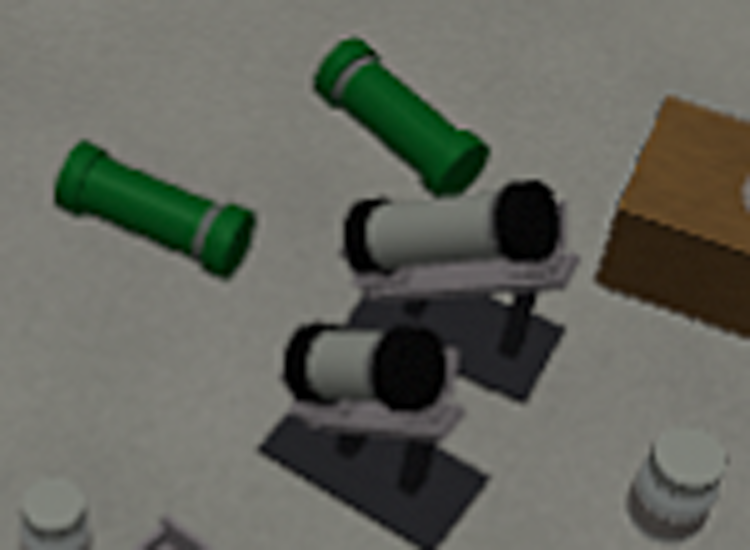

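View pics/t2.png

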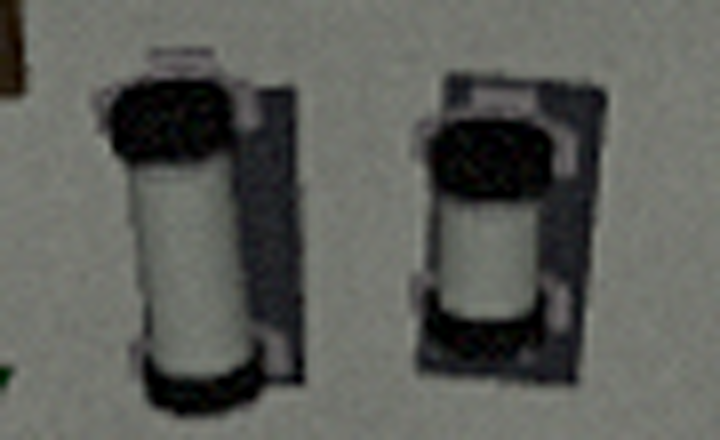

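>>> {"method": "send_rows", "body": {
  "plan": [
    [0,-5,0,0,1],
    [0,-5,0,0,1],
    [-2.4,0,-4.45,0,1],
    [-2.4,0,-4.45,0,1],
    [-2.4,0,-4.45,0,1],
    [-2.4,0,-4.45,0,1],
    [-2.4,0,-4.45,0,1],
    [-2.4,0,-4.45,0,1],
    [0,0,0,-8,1],
    [0,0,0,-8,1],
    [0,0,0,-8,1],
    [0,0,0,0,1]
  ]
}}

```text
clock: 2.8
tcp_pos: [0.4503, 0.3879, 0.3053]
orientation: [-1.198, -1.227, 1.227]
contact_force: [-0.2, -0.1, 0.8]
grip_width: 0.0857
```

Run:
```python
from h import *
from bench import r
import pickle
W=r.grab_frame("wrist"); pickle.dump(W,open("w1.pkl","wb")); cv2.imwrite("pics/w1.png",W["image"][:,:,::-1])
o=r.get_obs();print(o["clock"],o["tcp_pos"],R.from_rotvec(o["orientation"]).as_matrix().round(3).tolist())
for t in ["long_carrier","short_carrier","long_cradle"]: print(t,[(np.round(d["rect"]).tolist(),round(d["p"],2)) for d in r.recognise("wrist",t)])
```

```text
2.85 [0.45035031 0.38782861 0.30534677] [[-0.022, -0.0, -1.0], [1.0, 0.0, -0.022], [0.0, -1.0, 0.0]]
long_carrier [([200.0, 0.0, 248.0, 83.0], 0.92), ([320.0, 57.0, 412.0, 177.0], 0.72), ([220.0, 150.0, 272.0, 277.0], 0.62), ([0.0, 140.0, 42.0, 285.0], 0.19)]
short_carrier [([99.0, 164.0, 162.0, 256.0], 0.73)]
long_cradle [([217.0, 147.0, 279.0, 282.0], 0.93)]
```

View pics/w1.png

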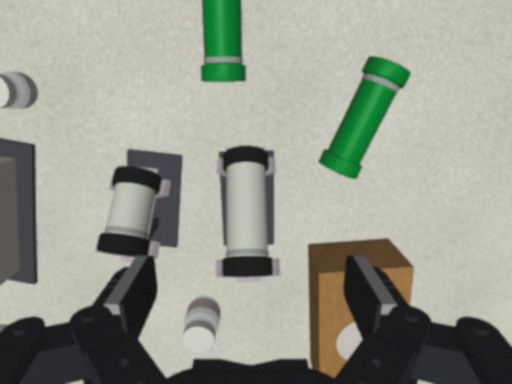

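```bash
cat >> h.py <<'E'
def cyl(L,rad,s0,s1,n=40):
    a=np.linspace(0,2*np.pi,n); return np.vstack([np.c_[np.full(n,s),rad*np.cos(a),rad*np.sin(a)] for s in (s0,s1)])
def carrier(L): return [cyl(L,.029,-L/2,-L/2+.02),cyl(L,.029,L/2-.02,L/2),cyl(L,.024,-L/2+.02,L/2-.02)]
def place(P,x,y,z,yaw,pitch): return P@(Rz(yaw)@R.from_euler('y',-pitch).as_matrix()).T+[x,y,z]
def rectof(f,P): p=proj(f,P); return np.r_[p.min(0),p.max(0)]
def overlay(f,Ps,fn,crop,k):
    x0,y0,x1,y1=crop; im=cv2.resize(f["image"][y0:y1,x0:x1,::-1],None,fx=k,fy=k,interpolation=2)
    for P in Ps:
        h=cv2.convexHull(((proj(f,P)+.5-[x0,y0])*k).astype(np.float32)).astype(np.int32); cv2.polylines(im,[h],True,(0,0,255),1)
    cv2.imwrite(fn,im)
E
python3 - <<'E'
from h import *
import pickle
S,T=pickle.load(open("st.pkl","rb"));W=pickle.load(open("w1.pkl","rb"))
for name,L,rects in [("long",.15,[(W,[221.5,146,273,277]),(T,[163.7,169.8,183.1,211.9]),(S,[298.6,126,342,144.6])]),
  ("short",.10,[(W,[98.5,166,161,254]),])]:
    P=np.vstack(carrier(L))
    fun=lambda q:np.concatenate([(rectof(f,place(P,q[0],q[1],.105+q[3],q[2],np.radians(35)))-rc)*(1 if f is W else .7) for f,rc in rects]+[[q[3]*300]])
    s=least_squares(fun,[.51,.388 if L>.12 else .24,0,0]);print(name,s.x.round(4),fun(s.x).round(1))
    if name=="long": q=s.x
Ps=[place(p,q[0],q[1],.105+q[3],q[2],np.radians(35)) for p in carrier(.15)]
overlay(W,Ps,"pics/ow.png",(190,130,300,290),3.5);overlay(S,Ps,"pics/os.png",(280,110,360,180),6);overlay(T,Ps,"pics/ot.png",(150,160,200,215),8)
E
python3 - <<'E'
import cv2,numpy as np
a=[cv2.imread(f"pics/{n}.png") for n in("ow","os","ot")]
H=max(i.shape[0] for i in a); a=[np.vstack([i,np.zeros((H-i.shape[0],i.shape[1],3),np.uint8)]) for i in a]
m=np.hstack(a);print(m.shape);k=min(1,800/m.shape[1],600/m.shape[0]);cv2.imwrite("pics/o1.png",cv2.resize(m,None,fx=k,fy=k,interpolation=3))
E
```

```text
long [ 0.5151  0.3862  0.0129 -0.0009] [ 0.4 -0.5 -0.4  0.4  0.  -0.8 -0.1 -0.2 -0.3 -0.1 -0.   0.1 -0.3]
short [ 0.5183  0.2435 -0.0392 -0.0037] [ 0.2 -1.4 -0.2  1.6 -1.1]
(560, 1265, 3)
```

View pics/o1.png

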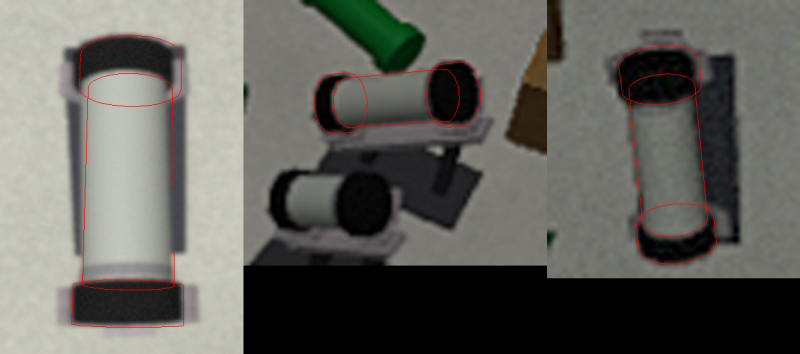

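View pics/ow.png

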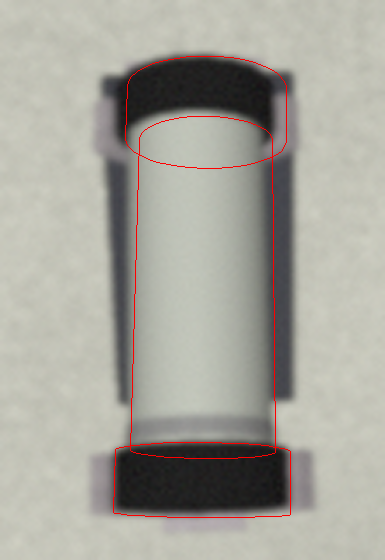

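>>> {"method": "send_rows", "body": {
  "plan": [
    [-0.33,0,-4.42,0,1],
    [0,5,0,0,1],
    [0,5,0,0,1],
    [0,4,0,0,1],
    [0,3,0,0,1],
    [0,2,0,0,1],
    [0,0,0,0,1]
  ],
  "force": 45
}}

```text
clock: 3.88
tcp_pos: [0.4935, 0.385, 0.1137]
orientation: [-1.198, -1.224, 1.23]
contact_force: [-0.2, -0.0, 0.8]
grip_width: 0.0856
```

Run:
```python
from h import *
from bench import r
for n in("wrist","scene"):
    W=r.grab_frame(n); i=W["image"][:,:,::-1]
    if n=="scene": i=cv2.resize(i[80:220,230:400],None,fx=4.5,fy=4.5,interpolation=2)
    cv2.imwrite(f"pics/{n}2.png",i)
print(r.get_obs()["contact_force"],r.get_obs()["tcp_pos"])
```

```text
[ 0.69332135 -0.1973663   0.27904084] [0.49494485 0.38608869 0.11598311]
```

View pics/wrist2.png

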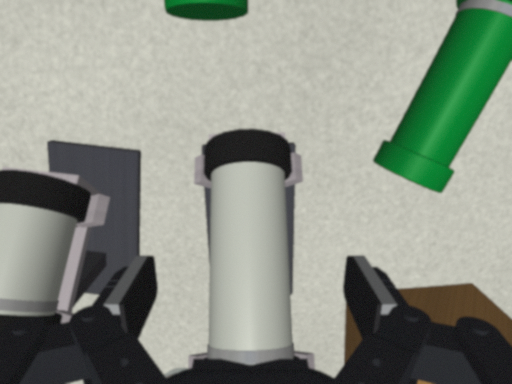

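View pics/scene2.png

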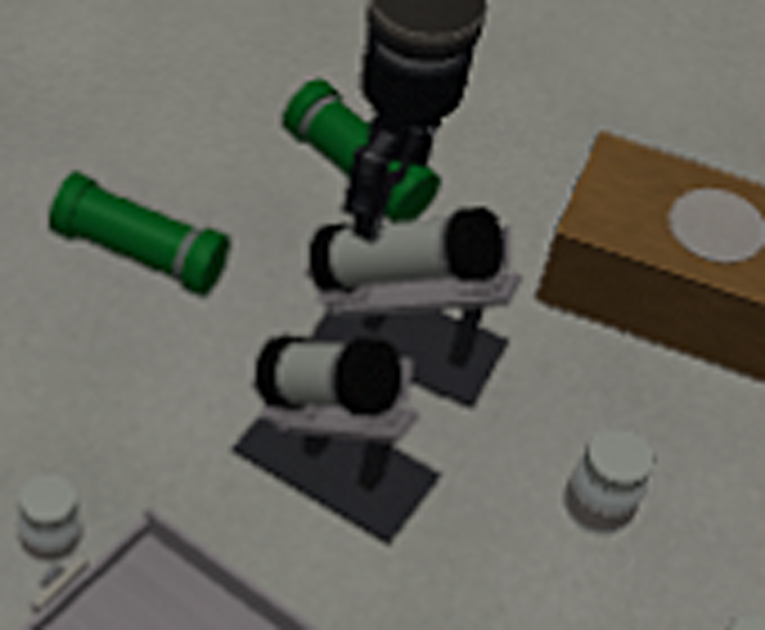

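>>> {"method": "send_rows", "body": {
  "plan": [
    [0,1,0,0,1],
    [0,1.1,0,0,1],
    [0,0,0,0,1]
  ]
}}

```text
clock: 4.35
tcp_pos: [0.4938, 0.3852, 0.0932]
orientation: [-1.197, -1.226, 1.229]
contact_force: [0.3, -0.9, -0.1]
grip_width: 0.0855
```

Run:
```python
from h import *
from bench import r
for n in("wrist","scene"):
    W=r.grab_frame(n); i=W["image"][:,:,::-1]
    if n=="scene": i=cv2.resize(i[100:180,270:370],None,fx=8,fy=7.5,interpolation=2)
    cv2.imwrite(f"pics/{n}3.png",i)
print(r.get_obs()["contact_force"],r.get_obs()["tcp_pos"])
```

```text
[1.15582099 0.95693165 0.04066933] [0.49451784 0.3856141  0.09411914]
```

View pics/scene3.png

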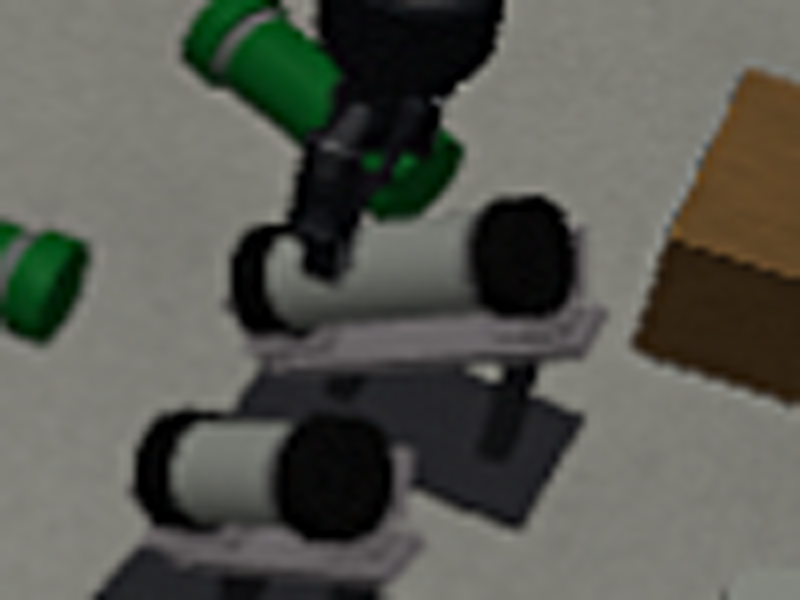

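>>> {"method": "send_rows", "body": {
  "plan": [
    [0,0,0,0,0.3],
    [0,0,0,0,0.3],
    [0,0,0,0,0.3],
    [0,0,0,0,0.3],
    [0,0,0,0,0.3]
  ],
  "force": 45
}}

```text
clock: 5.08
tcp_pos: [0.4947, 0.3851, 0.0944]
orientation: [-1.198, -1.227, 1.228]
contact_force: [-0.8, -2.4, 2.9]
grip_width: 0.0259
```

Run:
```python
from h import *
from bench import r
for n in("wrist","scene"):
    W=r.grab_frame(n); i=W["image"][:,:,::-1]
    if n=="scene": i=cv2.resize(i[100:180,270:370],None,fx=8,fy=7.5,interpolation=2)
    cv2.imwrite(f"pics/{n}4.png",i)
print(r.get_obs())
```

```text
{'clock': 5.175, 'joints': array([-0.81866114,  0.51785761,  0.07749159,  1.77516989, -0.05040396,
        0.85112507,  0.87737641]), 'qvel': array([ 0.00076319, -0.00012672, -0.00119311, -0.00163794,  0.00025782,
       -0.00132424, -0.0003444 ]), 'tau': array([-1.35044999e+00, -5.60163724e+01,  1.21207997e+00, -2.43672538e+01,
       -4.73933704e-01, -8.76860172e-01,  3.42340814e-02]), 'tcp_pos': array([0.49464691, 0.38509365, 0.09434545]), 'orientation': array([-1.19788106, -1.22681688,  1.2279438 ]), 'contact_force': array([-0.98493488, -3.25308928,  3.15602931]), 'moment': array([-0.7676052 ,  0.14876697, -0.0027964 ]), 'grip_width': 0.025752715657678945}
```

View pics/scene4.png

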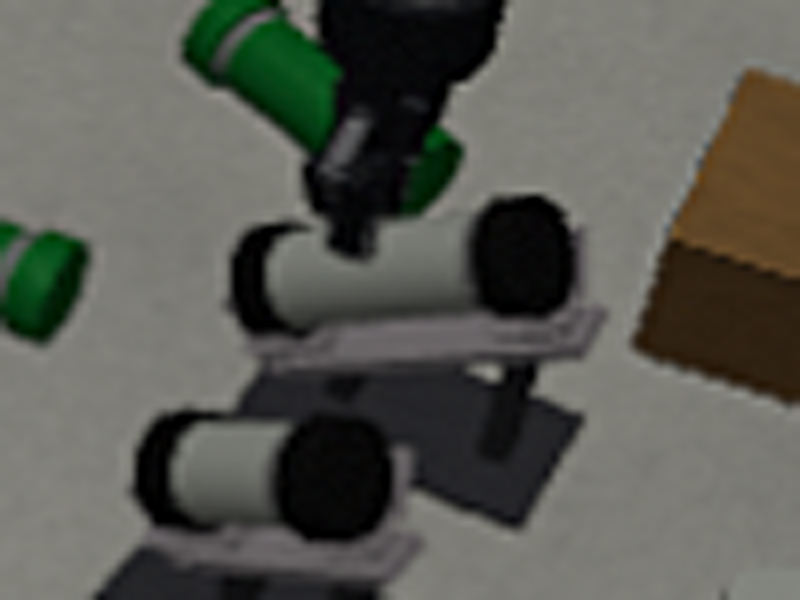

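View pics/wrist4.png

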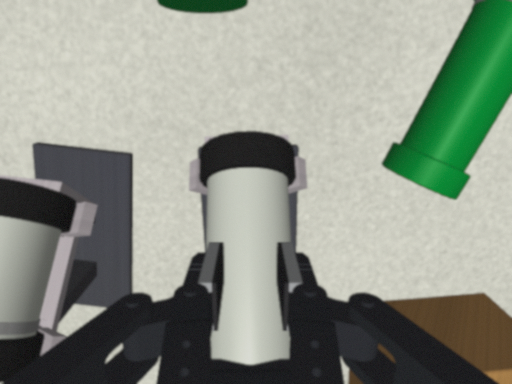

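Run:
```python
from h import *
import pickle
S,T=pickle.load(open("st.pkl","rb"))
for z in(.08,.09,.1,.11,.12): print(z,proj(S,[[.4945,.385-.0425,z],[.4945,.385-.013,z],[.4945,.385-.057,z],[.4945,.385-.02,z]]).round(1).tolist())
```

```text
0.08 [[308.2, 145.7], [311.8, 140.3], [306.3, 148.4], [311.0, 141.6]]
0.09 [[308.5, 143.9], [312.2, 138.5], [306.6, 146.6], [311.3, 139.8]]
0.1 [[308.8, 142.1], [312.5, 136.7], [307.0, 144.8], [311.6, 138.0]]
0.11 [[309.1, 140.3], [312.9, 134.9], [307.3, 143.0], [312.0, 136.1]]
0.12 [[309.5, 138.4], [313.2, 133.0], [307.6, 141.1], [312.3, 134.3]]
```

Run:
```python
from h import *
from bench import r
W=r.grab_frame("wrist"); o=r.get_obs(); M=R.from_rotvec(o["orientation"]).as_matrix(); p=o["tcp_pos"]
print(p, W["cam_to_world"].round(3).tolist())
for e in(-.03,-.02,-.01,0,.014):
  print(e,proj(W,[p+M@np.array(v) for v in [(-.013,e,.011),(.013,e,.011),(-.013,e,-.011),(.013,e,-.011)]]).round(0).tolist())
cv2.imwrite("pics/w5.png",cv2.resize(W["image"][210:384,150:350,::-1],None,fx=3.4,fy=3.4,interpolation=2))
```

```text
[0.49466093 0.38511021 0.09436945] [[-0.024, 0.95, 0.312, 0.414], [1.0, 0.023, 0.006, 0.383], [-0.002, 0.312, -0.95, 0.263], [0.0, 0.0, 0.0, 1.0]]
-0.03 [[224.0, 243.0], [279.0, 243.0], [225.0, 283.0], [278.0, 283.0]]
-0.02 [[225.0, 234.0], [277.0, 234.0], [226.0, 272.0], [276.0, 272.0]]
-0.01 [[226.0, 226.0], [276.0, 226.0], [227.0, 263.0], [275.0, 263.0]]
0 [[228.0, 218.0], [275.0, 218.0], [229.0, 254.0], [274.0, 254.0]]
0.014 [[229.0, 209.0], [273.0, 209.0], [230.0, 243.0], [272.0, 243.0]]
```

View pics/w5.png

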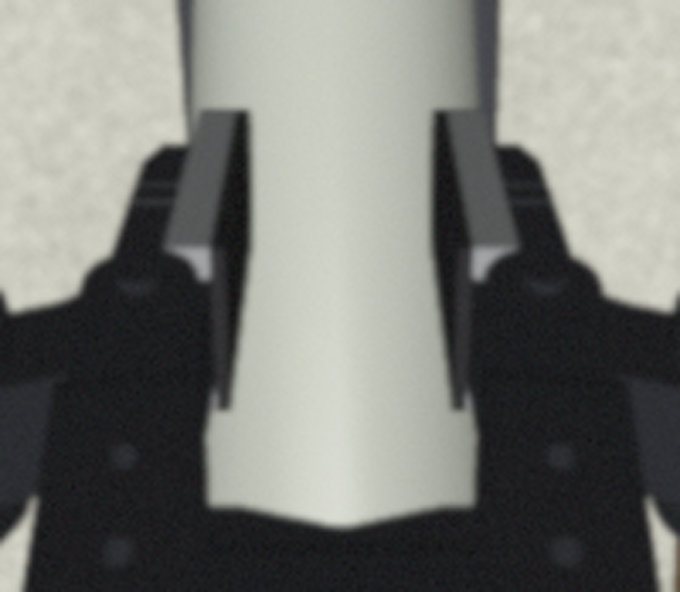

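Run:
```python
from h import *
from bench import r
S=r.grab_frame("scene")
im=S["image"][60:180,250:370,::-1]; k=5; im=cv2.resize(im,None,fx=k,fy=k,interpolation=2); im=np.clip(im.astype(float)*1.8,0,255).astype(np.uint8)
for z,c in((.148,(0,0,255)),(.187,(0,255,255))):
    q=proj(S,[(.4945+a*.0425,.385+b*.038,z) for a,b in((-1,-1),(1,-1),(1,1),(-1,1))])
    cv2.polylines(im,[((q+.5-[250,60])*k).astype(np.int32)],True,c,1)
cv2.imwrite("pics/s5.png",im)
```

```text
(no output)
```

View pics/s5.png

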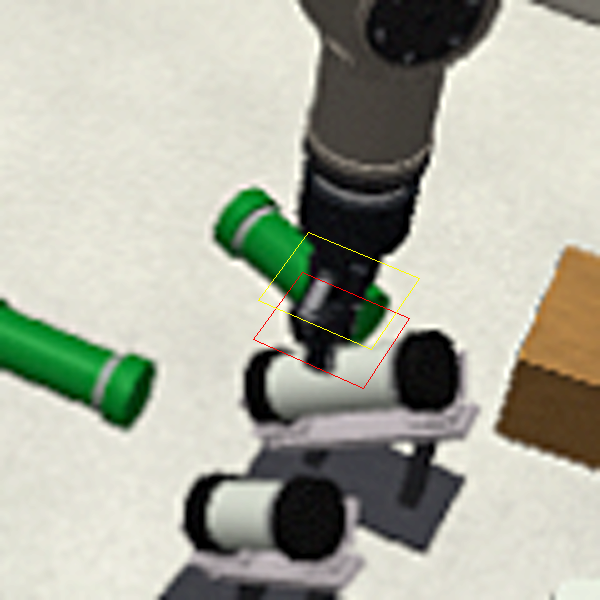

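>>> {"method": "send_rows", "body": {
  "plan": [
    [0,0,0,0,1],
    [0,0,0,0,1],
    [0,0,0,0,1],
    [0,0,0,0,1],
    [0,1.5,0,0,1],
    [0,1.4,0,0,1],
    [0,0.9,0,0,1],
    [0,0,0,0,1]
  ]
}}

```text
clock: 6.28
tcp_pos: [0.4939, 0.3851, 0.055]
orientation: [-1.197, -1.226, 1.23]
contact_force: [-0.0, -0.0, -0.2]
grip_width: 0.0856
```

Run:
```python
from h import *
from bench import r
W=r.grab_frame("wrist");S=r.grab_frame("scene")
i=np.hstack([W["image"][100:384,60:450,::-1],cv2.resize(S["image"][80:180,270:370,::-1],(400,284),interpolation=2)])
cv2.imwrite("pics/c6.png",i)
print(r.get_obs()["contact_force"],r.get_obs()["tcp_pos"],r.get_obs()["grip_width"])
```

```text
[0.19961495 0.84879746 0.79391331] [0.49470411 0.38575989 0.05625216] 0.08567562998477253
```

View pics/c6.png

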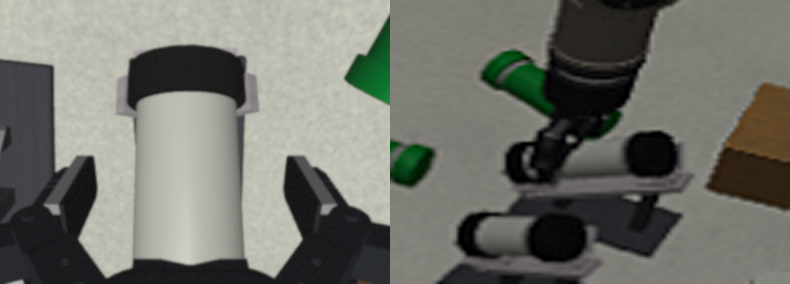

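>>> {"method": "send_rows", "body": {
  "plan": [
    [0,0,0,0,0.4],
    [0,0,0,0,0.4],
    [0,0,0,0,0.4],
    [0,0,0,0,0.4]
  ],
  "force": 50
}}

```text
clock: 6.88
tcp_pos: [0.4949, 0.384, 0.0571]
orientation: [-1.199, -1.226, 1.229]
contact_force: [-1.9, -4.2, 7.3]
grip_width: 0.0464
```

>>> {"method": "send_rows", "body": {
  "plan": [
    [0,-1.5,0,0,0.4],
    [0,-3,0,0,0.4],
    [0,-3,0,0,0.4],
    [0,-3,0,0,0.4],
    [0,0,0,0,0.4]
  ]
}}

```text
clock: 7.5
tcp_pos: [0.4959, 0.3873, 0.1645]
orientation: [-1.197, -1.233, 1.223]
contact_force: [-0.6, 0.2, -2.7]
grip_width: 0.0466
```

Run:
```python
from h import *
from bench import r
import pickle
W=r.grab_frame("wrist");S=r.grab_frame("scene");T=r.grab_frame("top");pickle.dump((W,S,T),open("l7.pkl","wb"))
i=np.hstack([W["image"][100:384,60:450,::-1],cv2.resize(S["image"][80:180,270:370,::-1],(400,284),interpolation=2)])
cv2.imwrite("pics/c7.png",i)
print(r.get_obs()["contact_force"],r.get_obs()["moment"],r.get_obs()["tcp_pos"],r.get_obs()["grip_width"])
```

```text
[-1.15442016 -0.82217103 -4.20750228] [-0.01747898  0.06492414 -0.01811657] [0.49373807 0.38535376 0.1602718 ] 0.04652312617723481
```

View pics/c7.png

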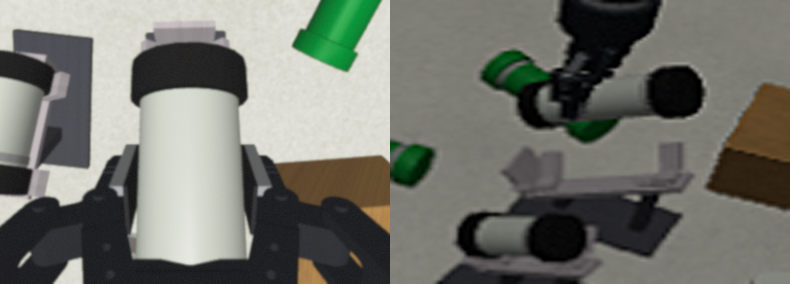

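Run:
```python
from h import *
import pickle
W,S,T=pickle.load(open("l7.pkl","rb"))
i=cv2.resize(S["image"][185:335,185:320,::-1],None,fx=4.4,fy=4,interpolation=2);cv2.imwrite("pics/st_s.png",np.clip(i*1.5,0,255))
i=cv2.resize(T["image"][140:235,250:360,::-1],None,fx=6,fy=6,interpolation=2);cv2.imwrite("pics/st_t.png",np.clip(i*1.5,0,255))
```

```text
[ WARN:0@0.728] global loadsave.cpp:1063 imwrite_ Unsupported depth image for selected encoder is fallbacked to CV_8U.
```

View pics/st_s.png

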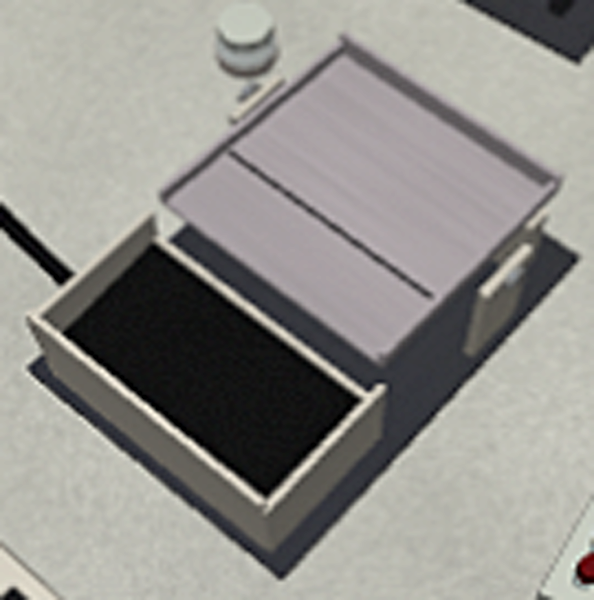

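View pics/st_t.png

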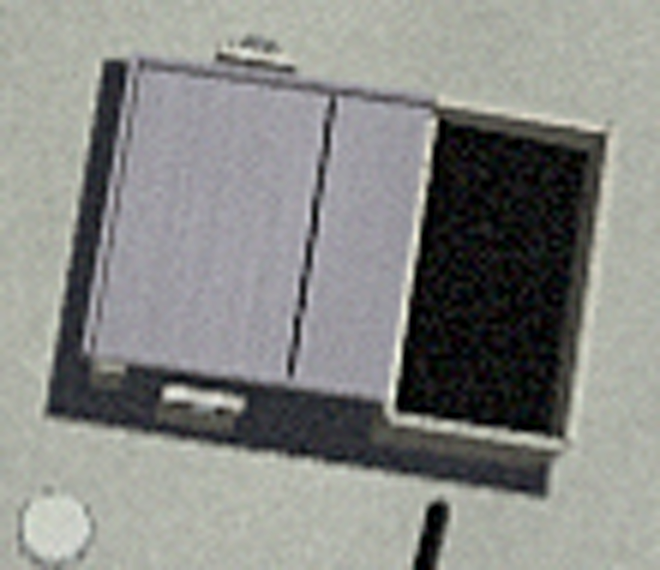

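```bash
cat > st.py <<'E'
from h import *
import pickle
W,S,T=pickle.load(open("l7.pkl","rb"))
s=lambda u,v:(u/4.4+185-.4,v/4+185-.4)
t=lambda u,v:(u/6+250-.4,v/6+140-.4)
def model(q):
    x,y,a,zl,w,b0,bz,yf,yl=q
    P=[(-w,yf,.14),(w,yf,.14),(-w,-.12,.125),(w,-.12,.125),(-.09,yl,zl),(.09,yl,zl),(.12,b0,bz),(.12,b0+.33,bz),(w,yf,.14),(-w,yf,.14),(w,-.12,.125),(-w,-.12,.125),(.09,yl,zl),(-.09,yl,zl),(-.12,b0,bz),(-.12,b0+.33,bz)]
    return np.array(P)@Rz(a).T+[x,y,0]
pk=np.array([s(30,318),s(268,503),s(155,217),s(383,390),s(230,152),s(432,297),s(283,577),s(577,258),t(608,130),t(566,445),t(437,103),t(390,410),t(332,97),t(290,377),t(548,495),t(48,415)])
def fun(q):
    M=model(q); return np.r_[(np.vstack([proj(S,M[:8]),proj(T,M[8:])])-pk).ravel(),(q[4]-.0975)*100,(q[6]-.005)*200,(q[7]+.221)*100,(q[8]+.05)*200]
r_=least_squares(fun,[.55,-.07,-.14,.14,.0975,-.225,.005,-.221,-.05],loss='soft_l1',x_scale=.01)
q=r_.x
if __name__=="__main__":
    print(q.round(4)); print(fun(q)[:32].reshape(-1,2).round(1).tolist())
    L=Rz(q[2])@[0,q[8],q[3]]+[q[0],q[1],0]; print("line",L.round(4))
    # other stuff
    f=lambda u,v:(u/2.6+110,v/2.6+130)
    for n,p in [("bottle",(388,255)),("shortbase edge lo",(292,203)),("shortbase hi R",(300,107)),("bottle2",(220,20))]: print(n,onz(T,f(*p),.03).round(3))
E
python3 st.py
```

```text
[ 0.559  -0.0357 -0.1631  0.1355  0.0987 -0.2396  0.0043 -0.2271 -0.0525]
[[0.2, -1.7], [-0.7, -0.9], [-0.9, -0.9], [-0.6, -1.4], [-0.3, -0.3], [1.4, 0.8], [0.1, 0.7], [0.7, -0.3], [0.8, -1.3], [0.9, -1.4], [0.3, -0.5], [0.8, 0.4], [-0.1, -0.8], [-0.1, 0.3], [0.1, -0.1], [0.0, 0.1]]
line [ 0.5504 -0.0875  0.1355]
bottle [0.378 0.067 0.03 ]
shortbase edge lo [0.456 0.209 0.03 ]
shortbase hi R [0.6   0.197 0.03 ]
bottle2 [0.735 0.319 0.03 ]
```

>>> {"method": "send_rows", "body": {
  "plan": [
    [0,-3,0,0,0.4],
    [0,-3,0,0,0.4],
    [-2.5,0,0.24,0,0.4],
    [-4,0,0.4,0,0.4],
    [-4,0,0.4,0,0.4],
    [-4,0,0.4,0,0.4],
    [-4,0,0.4,0,0.4],
    [-3.5,0,0.3,0,0.4],
    [-2.5,0,0.25,0,0.4],
    [0,0,0,5.3,0.4],
    [0,0,0,5.3,0.4],
    [0,0,0,0,0.4]
  ]
}}

```text
clock: 9.15
tcp_pos: [0.476, 0.1399, 0.2201]
orientation: [-1.28, -1.089, 1.093]
contact_force: [0.3, 0.1, -2.8]
grip_width: 0.0467
```

Run:
```python
from h import *
from bench import r
import pickle
W=r.grab_frame("wrist");S=r.grab_frame("scene");pickle.dump((W,S),open("l8.pkl","wb"))
i=np.hstack([W["image"][100:384,60:450,::-1],cv2.resize(S["image"][100:240,200:380,::-1],(400,284),interpolation=2)])
cv2.imwrite("pics/c8.png",i)
o=r.get_obs();print(o["contact_force"],o["moment"],o["tcp_pos"],o["grip_width"],R.from_rotvec(o["orientation"]).as_matrix().round(3).tolist())
```

```text
[-0.15127202 -0.48430138 -3.13788063] [ 0.05116584  0.01446366 -0.0056068 ] [0.47632055 0.14013593 0.22053677] 0.04625924316214612 [[0.157, -0.001, -0.988], [0.988, -0.001, 0.157], [-0.001, -1.0, 0.001]]
```

View pics/c8.png

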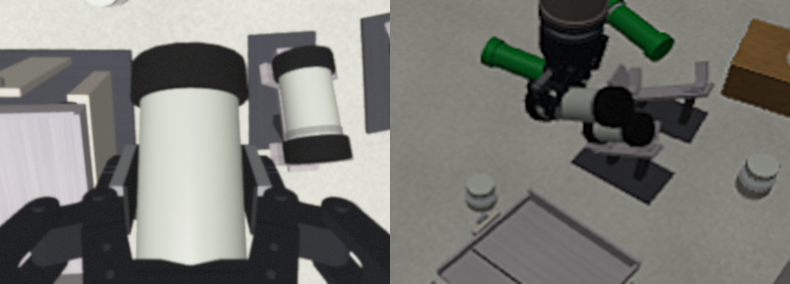

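>>> {"method": "send_rows", "body": {
  "plan": [
    [0,3,0,0,0.4],
    [0,4,0,0,0.4],
    [0,4,0,0,0.4],
    [0,4,0,0,0.4],
    [0,2.5,0,0,0.4],
    [0,1.5,0,0,0.4],
    [0,0,0,0,0.4]
  ]
}}

```text
clock: 10.12
tcp_pos: [0.4763, 0.1401, 0.0306]
orientation: [-1.28, -1.09, 1.092]
contact_force: [0.6, 0.1, -1.5]
grip_width: 0.0463
```

Run:
```python
from h import *
from bench import r
import pickle
W=r.grab_frame("wrist");S=r.grab_frame("scene");pickle.dump((W,S),open("l9.pkl","wb"))
i=np.hstack([W["image"][100:384,60:450,::-1],cv2.resize(S["image"][100:240,200:380,::-1],(400,284),interpolation=2)])
cv2.imwrite("pics/c9.png",i)
o=r.get_obs();print(o["contact_force"],o["moment"],o["tcp_pos"],o["grip_width"])
```

```text
[ 0.21228287  0.77774249 -2.72137543] [-0.00929456  0.04594516 -0.03278892] [0.47753902 0.14047021 0.03199621] 0.046191835014871355
```

View pics/c9.png

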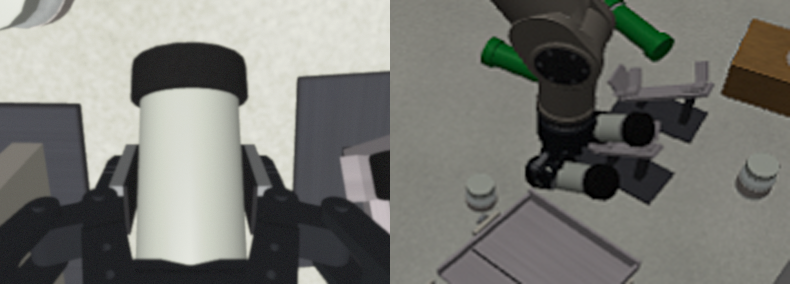

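>>> {"method": "send_rows", "body": {
  "plan": [
    [0,0.6,0,0,0.4],
    [0,0.5,-0.2,0,0.4],
    [0,0.4,-0.6,0,0.4],
    [0,0.4,-0.6,0,0.4],
    [0,0.4,-0.5,0,0.4],
    [0,0,0,0,0.4]
  ],
  "force": 20
}}

```text
clock: 10.98
tcp_pos: [0.4976, 0.1367, 0.0088]
orientation: [-1.283, -1.092, 1.088]
contact_force: [3.0, -2.0, 3.9]
grip_width: 0.0468
```

```bash
cat > look.py <<'E'
import sys
from h import *
from bench import r
n=sys.argv[1]; c=[int(v) for v in sys.argv[2].split(",")] if len(sys.argv)>2 else [200,100,380,240]
W=r.grab_frame("wrist");S=r.grab_frame("scene")
i=np.hstack([W["image"][100:384,60:450,::-1],cv2.resize(S["image"][c[1]:c[3],c[0]:c[2],::-1],(400,284),interpolation=2)])
cv2.imwrite(f"pics/{n}.png",i)
o=r.get_obs();print(o["clock"],o["contact_force"].round(2),o["tcp_pos"].round(4),o["grip_width"].round(4),R.from_rotvec(o["orientation"]).as_matrix().round(3).tolist())
E
python3 look.py c10 240,130,360,214
```

```text
Traceback (most recent call last):
  File "look.py", line 8, in <module>
    o=r.get_obs();print(o["clock"],o["contact_force"].round(2),o["tcp_pos"].round(4),o["grip_width"].round(4),R.from_rotvec(o["orientation"]).as_matrix().round(3).tolist())
                                                                                     ^^^^^^^^^^^^^^^^^^^^^
AttributeError: 'float' object has no attribute 'round'
```

View pics/c10.png

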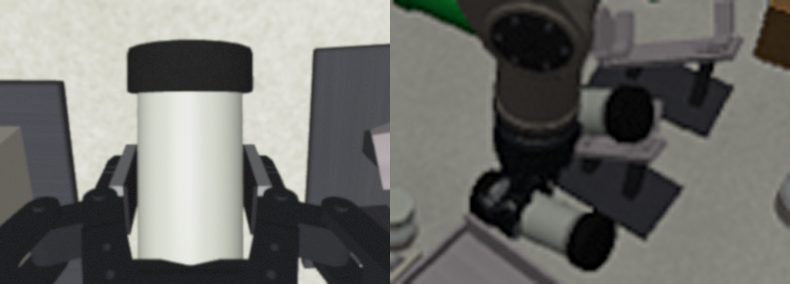

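>>> {"method": "send_rows", "body": {
  "plan": [
    [0,0.4,-0.5,0,0.4],
    [0,0.4,-0.5,0,0.4],
    [0,0.3,-0.3,0,0.4],
    [0,0.2,0,0,0.4],
    [0,0,0,0,0.4]
  ]
}}

```text
clock: 11.7
tcp_pos: [0.5099, 0.1353, -0.0042]
orientation: [-1.282, -1.093, 1.088]
contact_force: [3.6, -1.9, 5.6]
grip_width: 0.0464
```

```bash
sed -i 's/o\["grip_width"\].round(4)/round(o["grip_width"],4)/' look.py
python3 look.py c11 240,130,360,214
```

```text
11.8 [ 3.12 -1.64  5.21] [ 0.5099  0.1353 -0.0041] 0.0462 [[0.16, 0.003, -0.987], [0.987, 0.001, 0.16], [0.001, -1.0, -0.003]]
```

View pics/c11.png

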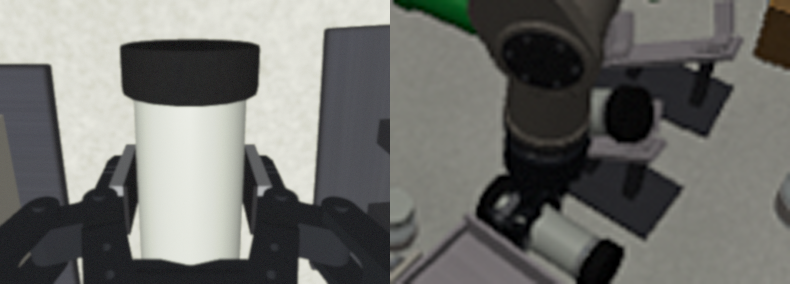

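>>> {"method": "send_rows", "body": {
  "plan": [
    [0,0,0,0,0.62],
    [0,0,0,0,0.62],
    [0,0,0,0,0.62],
    [0,0,0,0,1],
    [0,0,0,0,1],
    [0,0,0,0,1],
    [0,0,0,0,1]
  ]
}}

```text
clock: 12.68
tcp_pos: [0.5084, 0.1351, -0.0047]
orientation: [-1.281, -1.091, 1.091]
contact_force: [-0.5, -0.2, 0.3]
grip_width: 0.0854
```

```bash
python3 look.py c12 240,130,360,214
python3 - <<'E'
from h import *
from bench import r
import pickle
f=(r.grab_frame("wrist"),r.grab_frame("scene"),r.grab_frame("top")); pickle.dump(f,open("l12.pkl","wb"))
cv2.imwrite("pics/w12.png",f[0]["image"][:,:,::-1])
i=cv2.resize(f[2]["image"][150:250,180:300,::-1],None,fx=6,fy=6,interpolation=2);cv2.imwrite("pics/t12.png",i)
E
```

```text
12.775 [ 0.29 -0.13 -0.76] [ 0.5084  0.1351 -0.0047] 0.0854 [[0.159, -0.0, -0.987], [0.987, 0.0, 0.159], [0.0, -1.0, 0.0]]
```

View pics/c12.png

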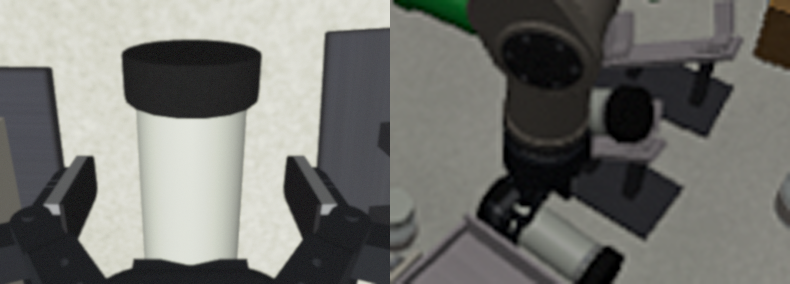

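View pics/t12.png

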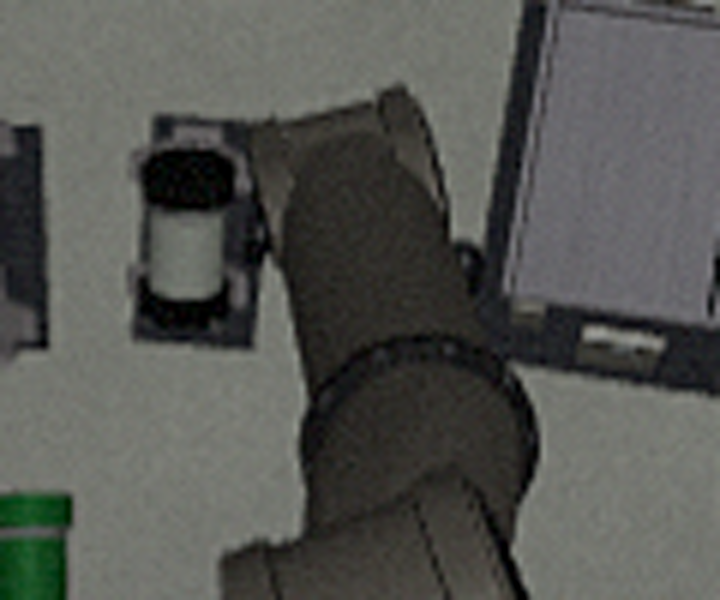

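View pics/w12.png

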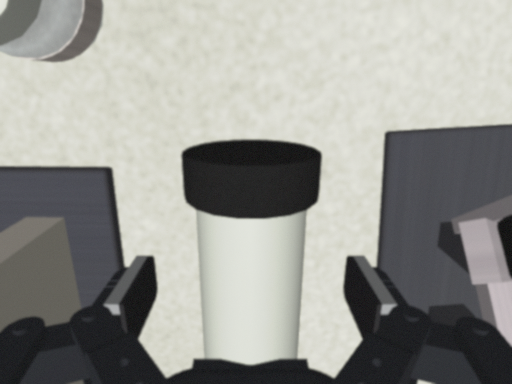

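Run:
```python
from h import *
import pickle
W,S,T=pickle.load(open("l12.pkl","rb"))
P=carrier(.15)
def fun(q):
    rc=rectof(W,place(P[0],q[0],q[1],.029,q[2],q[3])); 
    t=proj(W,place(np.array([[-.03,.024,0],[-.03,-.024,0]]),q[0],q[1],.029,q[2],q[3]))
    return np.r_[rc-[182,140,321,217.],q[3]*50]
s=least_squares(fun,[.53,.131,-.16,0]);q=s.x;print(q.round(4),fun(q).round(2))
u=np.array([np.cos(q[2]),np.sin(q[2])]);d=np.array([.5084,.1351])-q[:2]; print("s_g",d@u, d@[-u[1],u[0]])
Ps=[place(p,q[0],q[1],.029,q[2],q[3]) for p in P]
overlay(W,Ps,"pics/o12.png",(150,100,360,384),2)
```

```text
[ 0.5273  0.1309 -0.1758  0.0308] [-0.56 -0.19  0.57  0.21  1.54]
s_g -0.01930800978017683 0.0008867945126073186
```

View pics/o12.png

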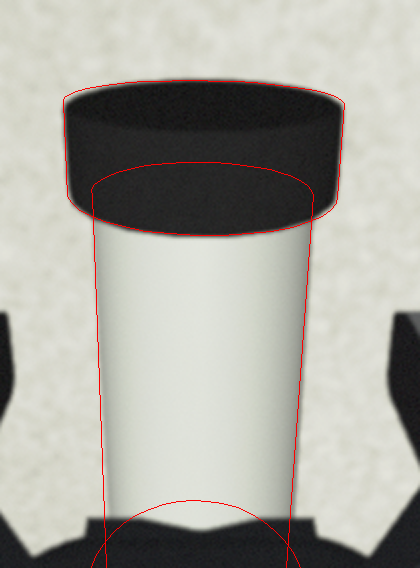

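>>> {"method": "send_rows", "body": {
  "plan": [
    [0,0,-1,0,1],
    [0,0.5,-0.9,0,1],
    [0,0.6,0,0,1],
    [0,0,0,0,1],
    [0,0,0,0,0.45],
    [0,0,0,0,0.45],
    [0,0,0,0,0.45],
    [0,0,0,0,0.45]
  ],
  "force": 60
}}

```text
clock: 13.92
tcp_pos: [0.5272, 0.1321, -0.0152]
orientation: [-1.281, -1.091, 1.09]
contact_force: [-1.4, -1.3, 5.4]
grip_width: 0.0465
```

```bash
python3 look.py c13 240,130,360,214
```

```text
14.025 [-1.51 -0.93  5.16] [ 0.5272  0.1321 -0.0152] 0.0464 [[0.159, 0.0, -0.987], [0.987, 0.0, 0.159], [0.0, -1.0, -0.0]]
```

View pics/c13.png

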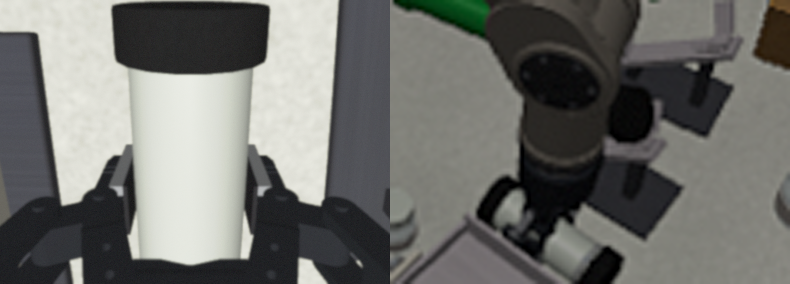

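>>> {"method": "send_rows", "body": {
  "plan": [
    [0,-2,0,0,0.45],
    [0,-4,0,0,0.45],
    [0,-4.5,0,0,0.45],
    [0,-5,0,0,0.45],
    [0,-4,0,0,0.45],
    [0,-2,0,0,0.45],
    [-2.5,0,-0.6,0,0.45],
    [-4.5,0,-1.2,0,0.45],
    [-5,0,-1.4,0,0.45],
    [-4.5,0,-1.2,0,0.45],
    [-3,0,-0.8,0,0.45],
    [-1.8,0,-0.6,0,0.45]
  ]
}}

```text
clock: 15.52
tcp_pos: [0.5497, -0.0896, 0.1987]
orientation: [-1.281, -1.088, 1.09]
contact_force: [0.2, 0.8, -2.2]
grip_width: 0.0461
```

```bash
python3 look.py c14 180,150,330,256
python3 - <<'E'
from h import *
from bench import r
T=r.grab_frame("top");S=r.grab_frame("scene");W=r.grab_frame("wrist")
import pickle; pickle.dump((W,S,T),open("l14.pkl","wb"))
i=cv2.resize(T["image"][130:240,240:370,::-1],None,fx=5.5,fy=5,interpolation=2);cv2.imwrite("pics/t14.png",np.clip(i*1.5,0,255).astype(np.uint8))
cv2.imwrite("pics/w14.png",W["image"][:,:,::-1])
E
```

```text
15.625 [ 0.26 -0.04 -2.89] [ 0.5498 -0.0902  0.1988] 0.0461 [[0.163, -0.001, -0.987], [0.987, -0.001, 0.163], [-0.001, -1.0, 0.001]]
```

View pics/c14.png

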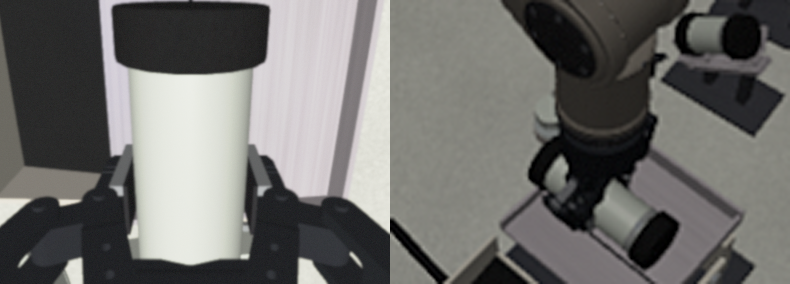

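View pics/w14.png

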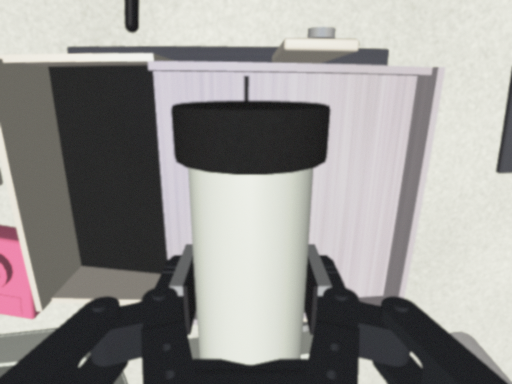

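View pics/t14.png

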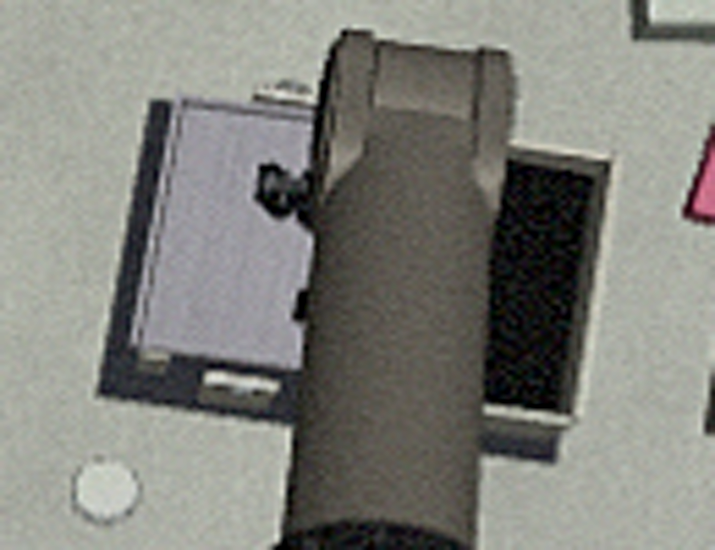

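Run:
```python
from h import *
import pickle
W,S,T=pickle.load(open("l14.pkl","rb"))
L=np.array([.5504,-.0875,.1355]);u=np.array([np.cos(.163),-np.sin(.163),0])
print(proj(W,[L-u*.09,L-u*.075]))
P=carrier(.15)
for z in(.238,.243,.248): print(z,rectof(W,place(P[0],.5498,-.0902,z,-.163,0)))
for uv in [(246,75),(153,66),(437,70)]: print(onz(W,uv,.1355))
```

```text
[[250.420096    72.66004056]
 [250.36305463  95.9366264 ]]
0.238 [165.27412609  99.86431839 320.69718123 172.58130057]
0.243 [161.74004218 100.29185437 323.58712907 176.73595401]
0.248 [157.89979143 100.74786517 326.72324038 181.31102828]
[ 0.46258396 -0.07604664  0.1355    ]
[ 0.4467794  -0.13617494  0.1355    ]
[0.47899079 0.05159798 0.1355    ]
```

>>> {"method": "send_rows", "body": {
  "plan": [
    [-0.3,2,0,0,0.45],
    [0,3,0,0,0.45],
    [0,1.5,0,0,0.45],
    [0,0.6,0,0,0.45],
    [0,0.3,0,0,0.45],
    [0,0.2,0,0,0.45],
    [0,0.2,0,0,0.45],
    [0,0,0,0,0.45],
    [0,0,0,0,0.45]
  ]
}}

```text
clock: 16.9
tcp_pos: [0.5503, -0.0905, 0.1216]
orientation: [-1.281, -1.091, 1.09]
contact_force: [0.2, -0.3, -2.5]
grip_width: 0.0466
```

```bash
python3 look.py c15 190,180,320,272
python3 - <<'E'
from h import *
from bench import r
T=r.grab_frame("top");S=r.grab_frame("scene");W=r.grab_frame("wrist")
import pickle; pickle.dump((W,S,T),open("l15.pkl","wb"))
i=cv2.resize(S["image"][180:300,190:330,::-1],None,fx=5,fy=5,interpolation=2);cv2.imwrite("pics/s15.png",np.clip(i*1.5,0,255).astype(np.uint8))
cv2.imwrite("pics/w15.png",W["image"][:,:,::-1])
E
```

```text
17.0 [-1.04 -0.19 -1.76] [ 0.5502 -0.0904  0.1215] 0.0464 [[0.159, 0.001, -0.987], [0.987, 0.0, 0.159], [0.0, -1.0, -0.0]]
```

View pics/s15.png

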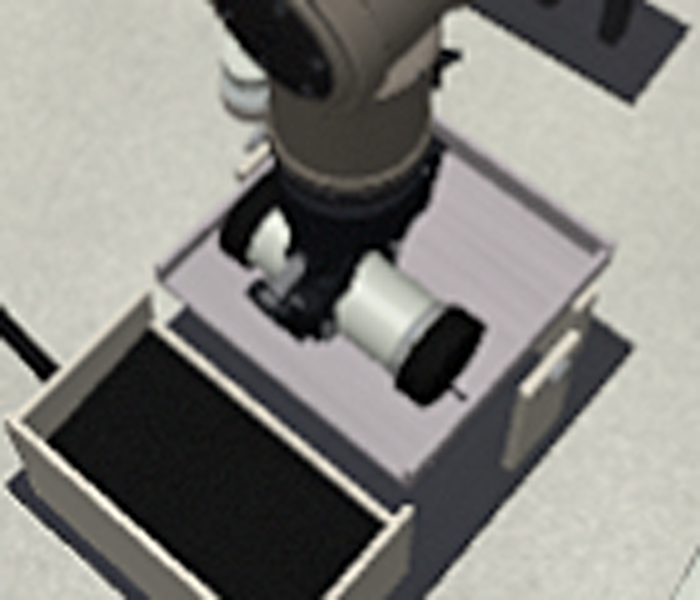

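View pics/w15.png

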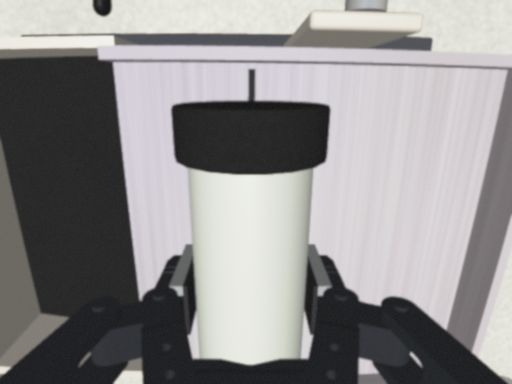

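>>> {"method": "send_rows", "body": {
  "plan": [
    [0,0.2,0,0,0.45],
    [0,0.2,0,0,0.45],
    [0,0,0,0,0.45],
    [0,0,0,0,0.45]
  ]
}}

```text
clock: 17.65
tcp_pos: [0.5498, -0.0904, 0.1172]
orientation: [-1.28, -1.09, 1.091]
contact_force: [0.8, -0.7, -1.5]
grip_width: 0.0466
```

Run:
```python
from h import *
from bench import r
import pickle
W0,S0,T0=pickle.load(open("l15.pkl","rb"))
S=r.grab_frame("scene");W=r.grab_frame("wrist")
pickle.dump((W,S),open("l16.pkl","wb"))
g=lambda f,a:cv2.resize(f["image"][a[1]:a[3],a[0]:a[2],::-1],(400,290),interpolation=2)
a=(60,30,260,120);b=(210,215,310,290)
m=np.vstack([np.hstack([g(W0,a),g(W,a)]),np.hstack([g(S0,b),g(S,b)])]);cv2.imwrite("pics/c16.png",np.clip(m*1.4,0,255).astype(np.uint8))
o=r.get_obs();print(o["clock"],o["contact_force"],o["tcp_pos"])
```

```text
17.75 [-1.15009964 -0.03231617 -1.23554172] [ 0.54987083 -0.09033323  0.1172565 ]
```

View pics/c16.png

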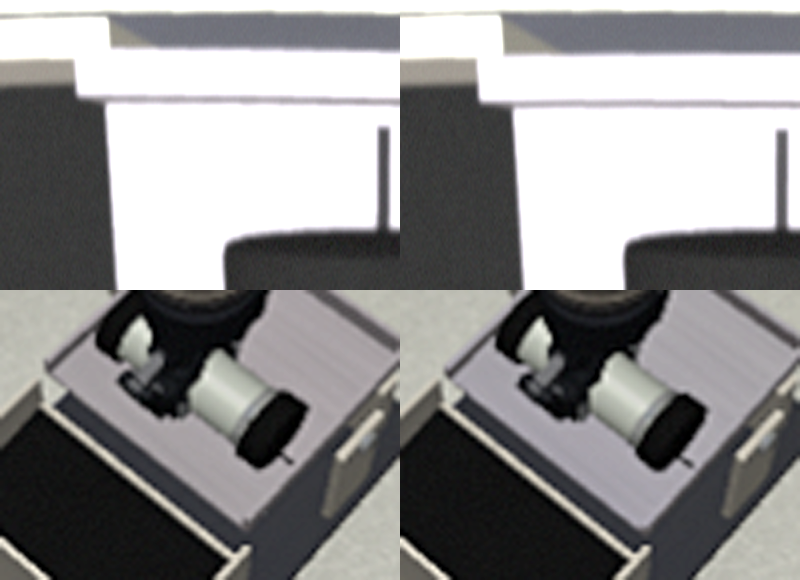

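>>> {"method": "send_rows", "body": {
  "plan": [
    [0,0.2,0,0,0.45],
    [0,0,0,0,0.45],
    [0,0,0,0,1],
    [0,-2.5,0,0,1],
    [0,-5.5,0,0,1],
    [0,-5,0,0,1],
    [0,0,0,0,1],
    [0,0,0,0,1]
  ]
}}

```text
clock: 18.75
tcp_pos: [0.5498, -0.0902, 0.2451]
orientation: [-1.28, -1.091, 1.09]
contact_force: [-0.6, 1.1, 0.4]
grip_width: 0.0853
```

```bash
python3 look.py c17 180,180,340,293
```

```text
18.85 [-0.29  0.35  0.32] [ 0.5491 -0.0902  0.2439] 0.0854 [[0.159, -0.002, -0.987], [0.987, 0.0, 0.159], [-0.0, -1.0, 0.002]]
```

View pics/c17.png

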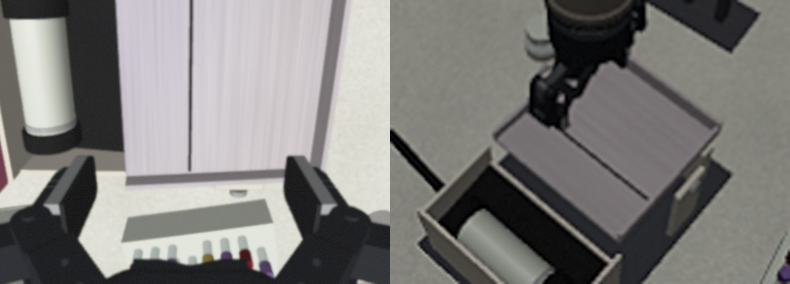

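>>> {"method": "send_rows", "body": {
  "plan": [
    [-3,-2,-0.2,0,1],
    [-5.5,0,-0.3,0,1],
    [-5.9,0,-0.3,0,1],
    [-5.9,0,-0.3,0,1],
    [-5.9,0,-0.3,0,1],
    [-4,0,-0.2,0,1],
    [-2,0,0,0,1],
    [0,0,0,0,1],
    [0,0,0,0,1]
  ]
}}

```text
clock: 19.98
tcp_pos: [0.5156, -0.4085, 0.2648]
orientation: [-1.278, -1.093, 1.091]
contact_force: [-0.9, 0.4, -0.3]
grip_width: 0.0853
```

Run:
```python
from h import *
from bench import r
import pickle
W=r.grab_frame("wrist");S=r.grab_frame("scene");T=r.grab_frame("top")
for n in("wrist","scene","top"): print(n,[(np.round(d["rect"],1).tolist(),round(d["p"],2)) for d in r.recognise(n,"send")])
pickle.dump((W,S,T),open("l18.pkl","wb"))
cv2.imwrite("pics/w18.png",W["image"][:,:,::-1])
g=lambda f,a:cv2.resize(f["image"][a[1]:a[3],a[0]:a[2],::-1],(400,400),interpolation=2)
cv2.imwrite("pics/c18.png",np.clip(1.4*np.hstack([g(S,(180,200,320,340)),g(T,(250,130,370,250))]),0,255).astype(np.uint8))
o=r.get_obs();print(o["clock"],o["tcp_pos"])
```

```text
wrist [([250.9, 223.8, 276.2, 249.4], 0.92), ([224.1, 91.7, 251.2, 120.6], 0.64)]
scene []
top [([375.5, 158.6, 382.9, 166.9], 0.63)]
20.275 [ 0.51501654 -0.40994212  0.26547026]
```

View pics/w18.png

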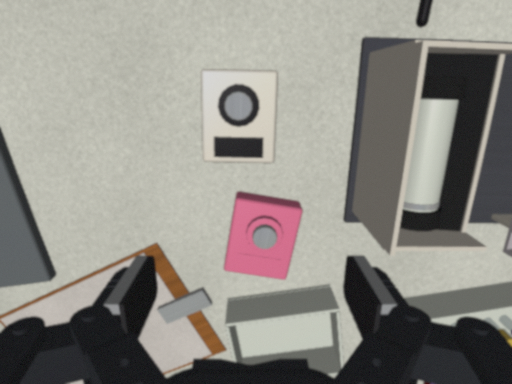

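View pics/c18.png

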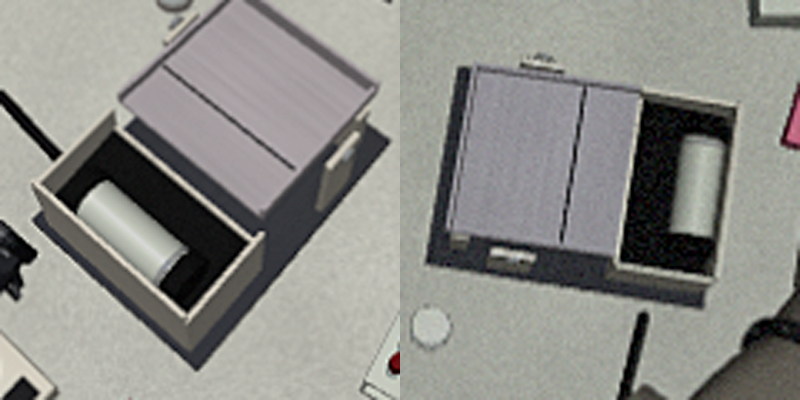

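Run:
```python
from h import *
import pickle
W,S,T=pickle.load(open("l18.pkl","rb"));S0,T0=pickle.load(open("st.pkl","rb"))
b=(237.8,105.5)
cv2.imwrite("pics/btn.png",cv2.resize(W["image"][60:170,190:290,::-1],None,fx=5,fy=5,interpolation=2))
print(onz(W,b,.043).round(4),onz(W,b,.035).round(4))
X,e=tri([W,S0,T0],[b,(62/2+140,477/2+90),(710/2.6+110,201/2.6+130)]);print(X.round(4),e)
# carrier in trough
q=[.559,-.0357,-.1631]
t=lambda u,v:(250+u/400*120,130+v/400*120); s=lambda u,v:(180+u/400*140,200+v/400*140)
for a,c in [((700,186),(132,235))]:
    X,e=tri([T,S],[t(a[0]-400,a[1]),s(*c)]);print(X.round(3),e, (Rz(-q[2])@(X-[q[0],q[1],0])).round(3))
```

```text
[ 0.4545 -0.4135  0.043 ] [ 0.4549 -0.4138  0.035 ]
[ 0.4549 -0.4117  0.0416] [array([1.6, 0. ]), array([-1.1,  0.7]), array([-0.3, -0.3])]
[ 0.529 -0.234  0.107] [array([-0.2, -0.2]), array([-0.4,  0.1])] [ 0.003 -0.2    0.107]
```

View pics/btn.png

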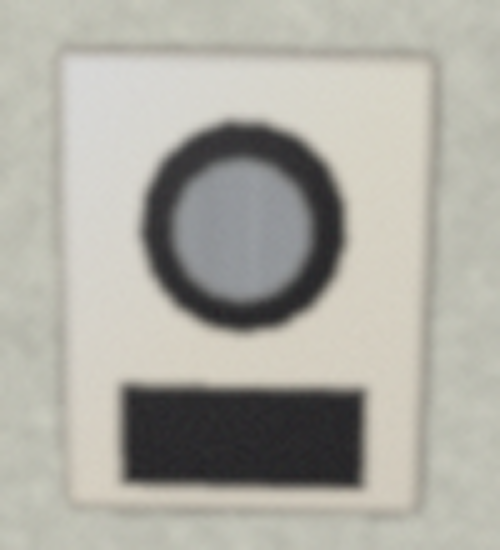

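>>> {"method": "send_rows", "body": {
  "plan": [
    [-0.6,0,3,0,0],
    [-0.65,0,2.9,0,0],
    [0,5,0,0,0],
    [0,5,0,0,0],
    [0,5,0,0,0],
    [0,4,0,0,0],
    [0,2,0,0,0],
    [0,1.5,0,0,0],
    [0,0,0,0,0]
  ]
}}

```text
clock: 21.4
tcp_pos: [0.4544, -0.4138, 0.0402]
orientation: [-1.28, -1.091, 1.091]
contact_force: [0.3, -0.3, 0.3]
grip_width: -0.0002
```

Run:
```python
from h import *
from bench import r
W=r.grab_frame("wrist");S=r.grab_frame("scene")
g=lambda f,a:cv2.resize(f["image"][a[1]:a[3],a[0]:a[2],::-1],(400,400),interpolation=2)
cv2.imwrite("pics/c19.png",np.clip(1.4*np.hstack([g(W,(150,170,350,370)),g(S,(130,290,210,370))]),0,255).astype(np.uint8))
o=r.get_obs();print(o["clock"],o["tcp_pos"],o["contact_force"],o["grip_width"])
```

```text
21.5 [ 0.45502399 -0.41449667  0.0414885 ] [-0.15747838 -0.32890268  0.1189397 ] 9.752512785609236e-05
```

View pics/c19.png

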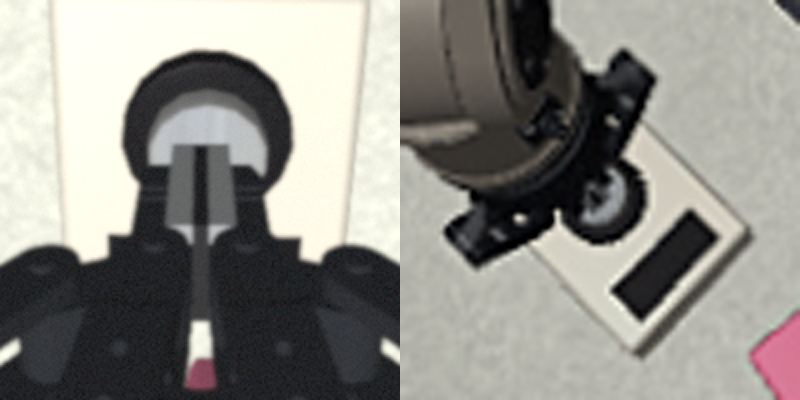

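>>> {"method": "send_rows", "body": {
  "plan": [
    [0,1,0,0,0],
    [0,0.7,0,0,0],
    [0,0.3,0,0,0],
    [0,0.3,0,0,0],
    [0,0,0,0,0]
  ]
}}

```text
clock: 22.12
tcp_pos: [0.4555, -0.4148, 0.0241]
orientation: [-1.283, -1.093, 1.087]
contact_force: [-12.9, 14.3, 60.5]
grip_width: -0.0002
```

>>> {"method": "send_rows", "body": {
  "plan": [
    [0,-0.4,0,0,0]
  ]
}}

```text
clock: 22.25
tcp_pos: [0.4553, -0.4146, 0.0251]
orientation: [-1.284, -1.093, 1.089]
contact_force: [-0.9, 1.3, 7.8]
grip_width: -0.0
```

Run:
```python
from h import *
from bench import r
W=r.grab_frame("wrist");S=r.grab_frame("scene")
g=lambda f,a:cv2.resize(f["image"][a[1]:a[3],a[0]:a[2],::-1],(400,400),interpolation=2)
cv2.imwrite("pics/c20.png",np.clip(1.4*np.hstack([g(W,(170,150,330,310)),g(S,(140,300,200,360))]),0,255).astype(np.uint8))
o=r.get_obs();print(o["clock"],o["tcp_pos"],o["contact_force"],o["grip_width"])
```

```text
22.35 [ 0.45538402 -0.41465867  0.024681  ] [-5.6154109   6.48375263 27.50452631] 0.0004244887293206409
```

View pics/c20.png

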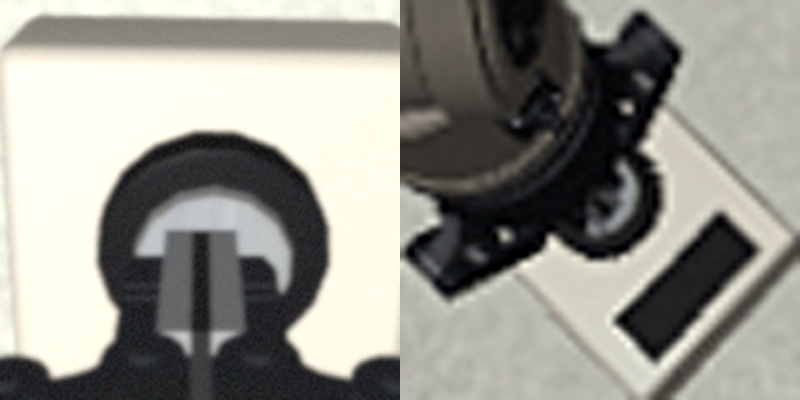

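>>> {"method": "send_rows", "body": {
  "plan": [
    [0,-0.4,0,0,0],
    [0,0,0,0,0]
  ]
}}

```text
clock: 22.6
tcp_pos: [0.4552, -0.4145, 0.0262]
orientation: [-1.283, -1.092, 1.09]
contact_force: [1.4, -0.7, 4.5]
grip_width: -0.0001
```

Run:
```python
from h import *
from bench import r
W=r.grab_frame("wrist")
import pickle;pickle.dump(W,open("l21.pkl","wb"))
o=r.get_obs();print(o["clock"],o["tcp_pos"],o["contact_force"])
cv2.imwrite("pics/w21.png",cv2.resize(W["image"][170:320,170:330,::-1],None,fx=4,fy=4,interpolation=2))
M=R.from_rotvec(o["orientation"]).as_matrix();p=o["tcp_pos"]
for e in(-.035,-.03,-.025,-.02): print(e,proj(W,[p+M@np.array(v) for v in [(-.0145,e,.011),(.0145,e,.011)]]).round(1).tolist())
for z in(.04,.045,.05,.055): print(z,proj(W,[[.4547,-.413,z]]))
```

```text
22.65 [ 0.45520636 -0.41451407  0.0259528 ] [ 1.22755947 -0.87080574  3.9009143 ]
-0.035 [[219.6, 247.4], [283.4, 247.4]]
-0.03 [[220.5, 242.4], [282.4, 242.4]]
-0.025 [[221.4, 237.7], [281.4, 237.7]]
-0.02 [[222.3, 233.3], [280.5, 233.3]]
0.04 [[254.01272516 246.32875866]]
0.045 [[254.10824347 250.8948825 ]]
0.05 [[254.20922409 255.7246124 ]]
0.055 [[254.3161432  260.84116875]]
```

View pics/w21.png

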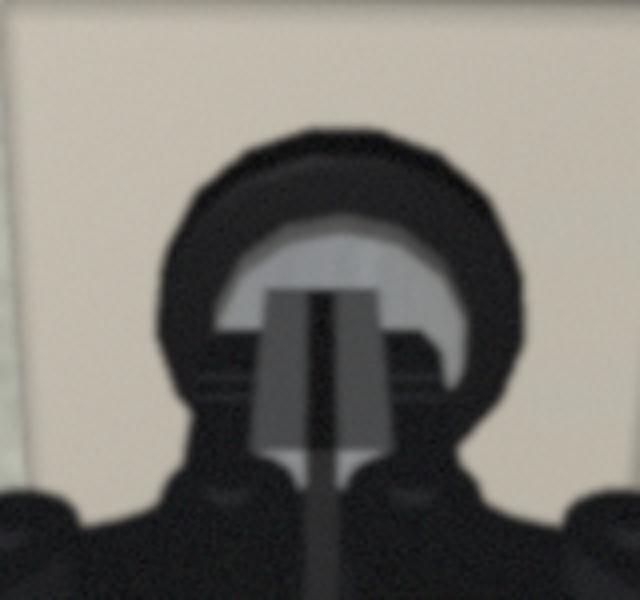

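>>> {"method": "send_rows", "body": {
  "plan": [
    [0,-0.25,0,0,0],
    [0,0,0,0,0],
    [0,0,0,0,0]
  ]
}}

```text
clock: 23.02
tcp_pos: [0.4544, -0.4139, 0.0277]
orientation: [-1.281, -1.091, 1.091]
contact_force: [1.0, -1.5, 3.9]
grip_width: 0.0001
```

>>> {"method": "send_rows", "body": {
  "plan": [
    [0,-0.4,0,0,0],
    [0,0,0,0,0],
    [0,0,0,0,0]
  ]
}}

```text
clock: 23.4
tcp_pos: [0.4534, -0.413, 0.0312]
orientation: [-1.278, -1.09, 1.09]
contact_force: [-0.4, 0.4, 0.6]
grip_width: -0.0001
```

>>> {"method": "send_rows", "body": {
  "plan": [
    [0,-3,0,0,0],
    [0,-5,0,0,0],
    [0,-5,0,0,0],
    [0,-4,0,0,0],
    [0,0,0,0,0],
    [0,0,0,0,0]
  ]
}}

```text
clock: 24.15
tcp_pos: [0.4538, -0.413, 0.2008]
orientation: [-1.279, -1.09, 1.091]
contact_force: [0.4, 0.3, -0.2]
grip_width: 0.0
```

Run:
```python
from h import *
from bench import r
W=r.grab_frame("wrist");S=r.grab_frame("scene");T=r.grab_frame("top")
g=lambda f,a,s:cv2.resize(f["image"][a[1]:a[3],a[0]:a[2],::-1],s,interpolation=2)
cv2.imwrite("pics/c22.png",np.clip(1.4*np.vstack([np.hstack([g(S,(180,110,360,340),(400,300)),g(T,(150,130,350,250),(400,300))]),np.hstack([g(W,(0,0,512,384),(400,300)),g(W,(190,120,330,225),(400,300))])]),0,255).astype(np.uint8))
o=r.get_obs();print(o["clock"],o["tcp_pos"],o["contact_force"])
```

```text
24.3 [ 0.45355046 -0.41297928  0.20014703] [ 0.2653914  -0.27022996  0.73690099]
```

View pics/c22.png

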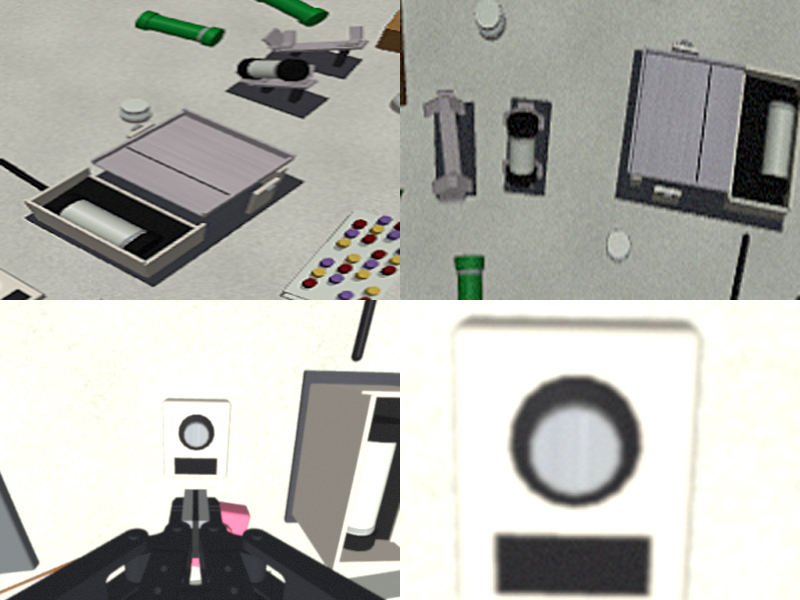

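```bash
python3 -c "
from bench import r
print(r.hand_in())"
```

```text
the job is handed in; nothing more can be done
None
```

I sent off the long white carrier and handed the job in at about 24 s of the 50 s allowed. No verdict was reported.

**What I did**
- **Grasp:** the first try closed on top of the tube. The camera showed the fingertips about 39 mm farther back than the stated tip extent puts them. I corrected for that, and the second try held.
- **Levelling:** the move rows cannot lean the tool, so I gripped the sloping tube with the tool vertical. I tipped it level against the table beside the station and gripped it again at its middle.
- **Placing:** I laid it on the black line until the tray gave a few mm, then opened the fingers and rose. It rolled into the trough and the tray swung back.
- **Button:** I pressed the send button on the cream console, then let it out and backed off.

**Last checks**
- **Carrier:** before the press it lay level in the trough at about x = 0.003, y = -0.200, z = 0.107 m in the station's frame. The last pictures show it still there, with the tray back at rest.
- **Other parts:** in the last pictures the button looks out, the short carrier looks unmoved in its cradle, and the green and pink look-alikes are untouched. The arm stands clear.

**What disagreed or stayed indirect**
- **Press force:** the button bottomed out higher than I had estimated, so the contact force reached about 62 N, under the 120 N wrist limit.
- **Travel:** I inferred that the button went fully in from the spring force as I let it out (4.5 N, 3.9 N, then about 0). I had no direct reading of its travel.

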